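# Pack the glue-and-finish tray at the prop carver's bench

## Task

Pack the finishing tray for the next job: stand the red-capped glue can in the deep round cup, the filler pot in the wide shallow ring, lay the sanding block flat and square between the four corner stops, and put the roll of masking tape over the spindle. Set each thing down gently, fully home in the middle of its own place, and let go of it. Leave the spent can without a cap and the plain wood offcut standing where they are.

Things in the scene. Friction and masses are not known exactly. Their poses are not given: they have to be found in the camera images.
- glue_can: Full spray can of foam glue, standing: yellow with a red band and a thin green band, 50 mm in diameter, RED CAP (47 mm across, narrowing to 39 mm at the top); yellow body up to 100 mm, top of the cap at 132 mm. Under 0.25 kg. Origin at the centre of the underside, z up. To go in can_cup.
- filler_pot: White round plastic pot of wood filler with a brown label and a green screw lid, standing: body 58 mm in diameter, lid 62 mm in diameter from 50 to 66 mm height. Under 0.3 kg. Origin at the centre of the underside, z up. To go in pot_ring.
- sanding_block: Cork hand-sanding block lying flat, 50 (x) x 74 (y) x 40 mm high, with dark red-brown abrasive paper wrapped round it: seen from above, two dark strips along the 74 mm edges with a strip of cork between. Origin at the centre of the underside, z up. To go in block_bay.
- tape_roll: Small roll of cream masking tape lying flat: 62 mm outside diameter, 25 mm high, a hole of 28 mm diameter through its cardboard core. Origin at the centre of the underside, on the roll's axis, z up. To go over tape_spindle.
- spent_can: LOOK-ALIKE, to be left alone: spent spray can, the same yellow 50 mm body but WITHOUT cap: bare metal dome with a small black stem, 116 mm high. Stands upright. Origin at the centre of the underside.
- wood_offcut: LOOK-ALIKE, to be left alone: plain pale wood offcut of the sanding block's size, 50 (x) x 74 (y) x 40 mm high, without abrasive. Origin at the centre of the underside.
- can_cup: Place of the glue can: deep narrow round cup. Blue, on a grey 100 x 100 x 4 mm plate (origin: centre of its underside, 6 mm above the table). Inside 68, outside 75 mm across; floor 4 mm, rim 36 mm above the origin. The four inserts stand in one row along their y axes, 102 mm apart, in any order, all turned alike, in a fixed plywood tray (116 x 424 mm, rim 12 mm high); the row runs roughly along world y.
- pot_ring: Place of the filler pot: wide shallow round ring. Blue, on a grey 100 x 100 x 4 mm plate (origin: centre of its underside, 6 mm above the table). Inside 85, outside 93 mm across; floor 4 mm, rim 16 mm above the origin. In the same row as can_cup.
- block_bay: Place of the sanding block: four L-shaped corner stops. Blue, on a grey 100 x 100 x 4 mm plate (origin: centre of its underside, 6 mm above the table). The stops rise to 13 mm above the origin around a clear space of 68 (x) x 92 (y) mm, floor at 4 mm; the block's 74 mm length goes along y, either way round; the middle 52 mm of the sides facing +x and -x is open for fingers. Same row as can_cup.
- tape_spindle: Place of the tape roll: an upright steel spindle, 10 mm in diameter. On a grey 100 x 100 x 4 mm plate (origin: centre of its underside, 6 mm above the table). The spindle's top is 38 mm, the plate's top 4 mm above the origin; no rim of its own. In the same row as can_cup.
Mind the look-alikes: they are no part of the job. Leave any blue look-alike of the glue_can alone. Of the things that look like the sanding_block, take the one that is farthest from the robot's base at the start.

How it is judged:
By the outcome, as a careful person would: the job done as asked, in the order asked, and still so for the second after the job is handed in, with the robot touching nothing.
It also fails if it takes over 99 s, if anything falls off the work surface, if the arm or the gripper's body presses on something with over 40 N, if the wrist force passes 120 N, or if a joint passes its speed limit or range.

## Robot

A 7-joint arm with a two-finger parallel gripper is mounted at the origin on the work surface. World frame = base frame: x ahead of the robot, y to its left, z up, the work surface at z = 0. Lengths are in mm, angles in rad, forces in N, time in s.
With the tool pointing down it reaches from about 425 to 875 mm from the base axis. Payload 4.7 kg.
Tool frame: the origin (TCP) lies midway between the tips of the shut fingers; the grasp point (between the pads) lies 19 mm behind it; z points along the fingers, y is the direction in which the jaws open and shut (so a half turn about z gives the same grasp; the last joint's range is limited). The gripper opens to 87 mm and grips with 3 to 60 N. Pads are 19 mm wide; open, the fingers measure 117 mm over their backs; the gripper's body (75 mm by 190 mm) begins 51 mm behind the grasp point.
Start: joints at [1.251, 0.321, -0.07, 1.45, 0.023, 1.371, -0.057], TCP at [212.944, -614.15, 222.587] pointing down, gripper open.
Joint ranges: [-2.86, 2.86], [-0.3, 2.09], [-1.38, 1.24], [0.06, 2.45], [-1.56, 4.7], [0.09, 2.05], [-2.69, 2.69]. Speed limits (rad/s): [2.57, 2.57, 3.14, 3.14, 3.14, 3.14, 3.14].

## Interface

Orientations are given as a rotation vector (axis times angle).
In Python, from bench import bot gives the robot as it stands.
- The arm moves only by the shell command python3 -m crank 'ROWS' [FORCE]. ROWS is a JSON object of lists of equal length, an entry for each row: "travel": the shift along the world's x, y, z in m, a list of three; "angular": the turn, a rotation vector about the world's x, y, z in rad, a list of three; "claw": the finger opening in m, from 0 to 0.087. A call has exactly 8 rows; each row is the pose to reach, as a shift and turn from the pose measured when the call began; what a row does not reach only later rows make up. A row lasts 1/8 s, in which the tool goes at most 62.5 mm and 10.7 degrees, less where a joint would pass 70% of its speed; a pose out of reach is approached as far as the arm can. A call with a gripper value outside its range is refused whole. The fingers move at their own pace and stop on an object; FORCE is the grip in N (left out, the last holds). Time passes only in rows, so rows that repeat a pose let the fingers close, or fill a call up. It gives the time, the measured TCP pose, the force and the opening at its end, in the units of the state.
- bot.state(): the state, without advancing time (a new reading comes with each control period).
- bot.snapshot(name): name is "scene" or "top"; returns a dict with "frame" (400x640x3 uint8, red, green, blue), "vertical_fov" (degrees; the focal length in pixels is half the picture's height over the tangent of half this angle, whatever the lens; pixels are square), "cx", "cy" (the principal point, pixels), "R" (3x3) and "t" (3): a world point X has camera coordinates R X + t. Camera axes: x right, y down, z forward; pixel columns grow to the right and rows downward; lengths in mm; the calibration is good to about 2 mm. A picture is of the moment at which its call begins. There is no depth.
- bot.close_job(): hands the job in, once; it reports no verdict.
The state is a dict: "time_s": time; "joint_pos": joint angles; "dq": joint speeds; "joint_efforts": joint torques, N m; "tool_pos": TCP position; "tcp_rot": TCP orientation; "contact_force": force on the tool from outside, world axes, zero at the start; "torque": the same for the moment, N m; "finger_gap": finger opening in mm.
Only numpy, scipy, OpenCV 4.12 (cv2) and the standard library are available. Lean on these libraries where they do the work, as an engineer would, in place of code of your own. Each camera call takes 0.05 s, during which the arm holds its last target.

## Working session

There is one attempt and no reset: what is moved stays moved. The work goes in short steps, Python scripts to look and compute and a shell command to move; the robot and the scene stay as the last step left them, time stands still between calls to the robot, and variables do not carry over. Pictures are saved under pics/ and viewed, and the job is handed in when it is done.

```bash
ls; mkdir -p pics; python3 - <<'E'
from bench import bot
import cv2,json,numpy as np
print(bot.state())
for n in("scene","top"):
    s=bot.snapshot(n); cv2.imwrite(f"pics/{n}0.png",s["frame"][:,:,::-1])
    print(n,{k:(np.round(v,4).tolist() if k!="frame" else 0) for k,v in s.items()})
E
```

```text
pics
{'time_s': 0.0, 'joint_pos': array([ 1.2511181 ,  0.32183667, -0.0701169 ,  1.45169463,  0.02262592,
        1.37080521, -0.05688749]), 'dq': array([-0.00039398, -0.00141345,  0.00050727, -0.00141985, -0.00081534,
        0.00095883, -0.00051318]), 'joint_efforts': array([-3.05006843e-04, -4.91294432e+01, -4.03828695e-01, -3.12533247e+01,
       -6.38627680e-02,  4.36140457e-02,  1.69376176e-04]), 'tool_pos': array([ 212.72626736, -613.60424448,  221.44305483]), 'tcp_rot': array([-3.09604364e+00, -5.21673153e-01,  6.87289484e-04]), 'contact_force': array([-1.06604198,  0.49991573,  0.06066524]), 'torque': array([ 0.00962183,  0.00389612, -0.0846219 ]), 'finger_gap': 87.27181748763869}
scene {'frame': 0, 'vertical_fov': 46.1037, 'cx': 324.0508, 'cy': 197.571, 'R': [[-0.8755, 0.4828, -0.0194], [0.3687, 0.6416, -0.6726], [-0.3122, -0.596, -0.7398]], 't': [393.4242, -118.91, 1309.8114]}
top {'frame': 0, 'vertical_fov': 46.6136, 'cx': 315.4954, 'cy': 195.972, 'R': [[-0.0021, -1.0, 0.0009], [-0.9939, 0.002, -0.1103], [0.1103, -0.0011, -0.9939]], 't': [12.0779, 437.8116, 1275.17]}
```

View pics/scene0.png

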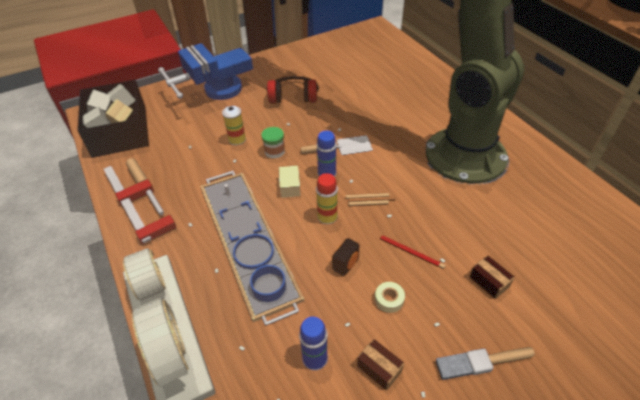

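View pics/top0.png

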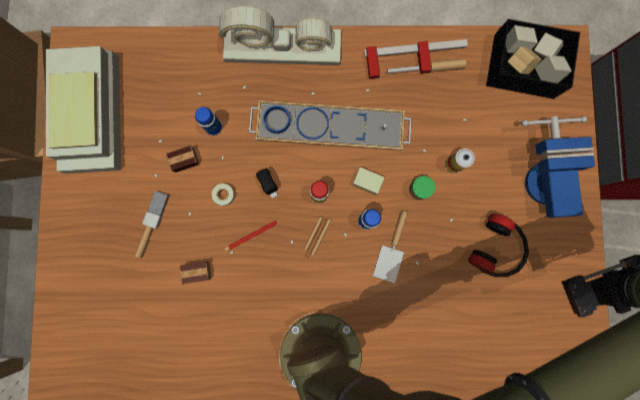

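The top view has x up and y left. Candidates there:
- **Glue can:** red cap (319,190). The blue cans (207,120) and (371,218) and the bare can (462,158) are look-alikes.
- **Sanding block:** (183,159) or (195,271). The dark thing at (267,181) and the offcut (368,180) are not it. The farthest from the base is (183,159).
- **Pot:** green lid (423,187).
- **Tape:** (222,195).
- **Tray, left to right:** cup, ring, bay, spindle.

I'll check this choice in close crops.

```bash
cat > h.py <<'E'
import cv2,numpy as np
from bench import bot
def ray(s,u,v):
    f=200/np.tan(np.radians(s["vertical_fov"])/2)
    R=np.array(s["R"]);t=np.array(s["t"])
    return -R.T@t, R.T@np.array([(u-s["cx"])/f,(v-s["cy"])/f,1])
def atz(s,u,v,z):
    c,d=ray(s,u,v); return (c+d*(z-c[2])/d[2])[:2]
def proj(s,X):
    f=200/np.tan(np.radians(s["vertical_fov"])/2)
    p=np.array(s["R"])@np.array(X,float)+np.array(s["t"]); return np.array([s["cx"]+f*p[0]/p[2],s["cy"]+f*p[1]/p[2]])
def crop(s,x0,y0,x1,y1,k,name):
    im=cv2.resize(s["frame"][y0:y1,x0:x1,::-1],None,fx=k,fy=k,interpolation=cv2.INTER_CUBIC); cv2.imwrite("pics/"+name,im); 
E
python3 - <<'E'
from h import *
s=bot.snapshot("top"); crop(s,160,90,320,210,5,"c1.png"); crop(s,310,90,480,210,4,"c2.png")
s=bot.snapshot("scene"); crop(s,190,90,350,210,5,"c3.png"); crop(s,230,220,430,400,3.3,"c4.png")
E
```

```text
(no output)
```

View pics/c1.png

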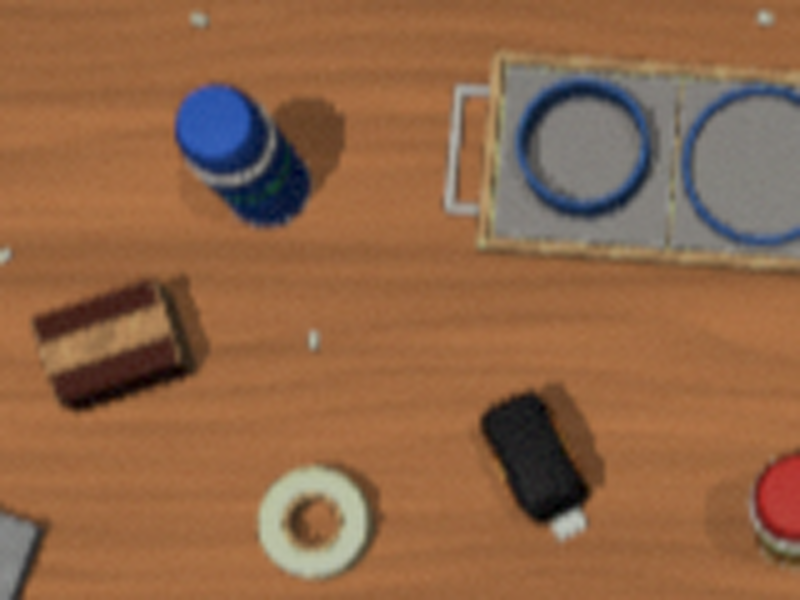

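View pics/c2.png

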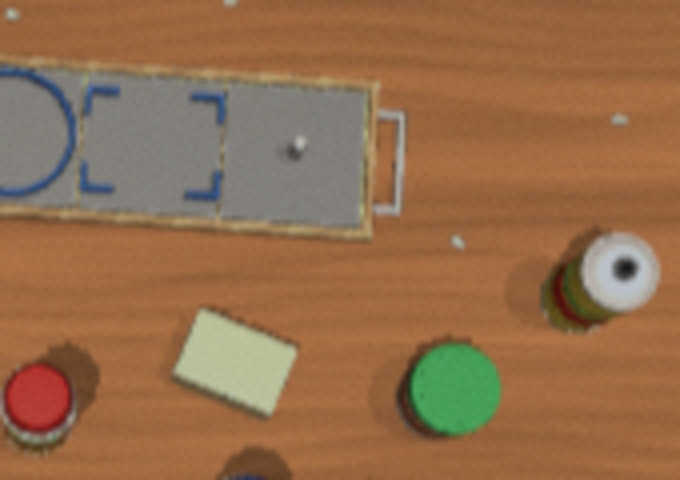

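View pics/c3.png

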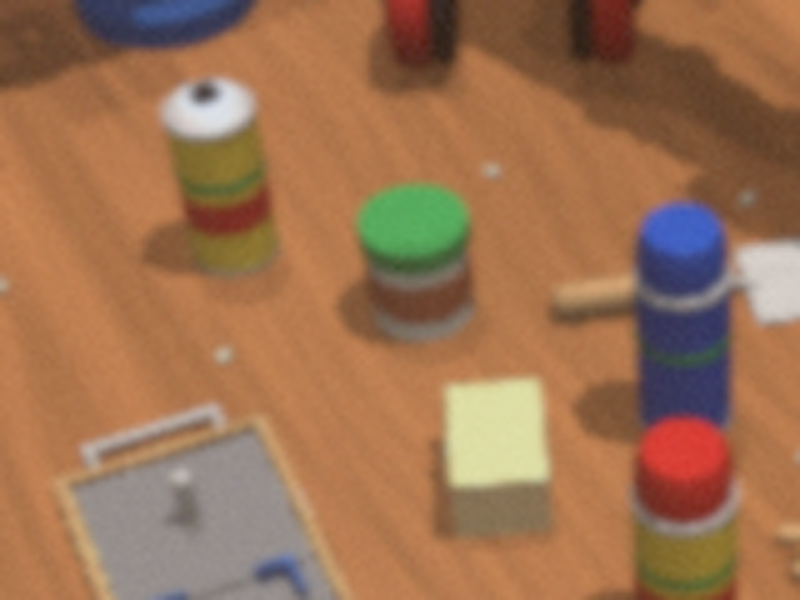

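View pics/c4.png

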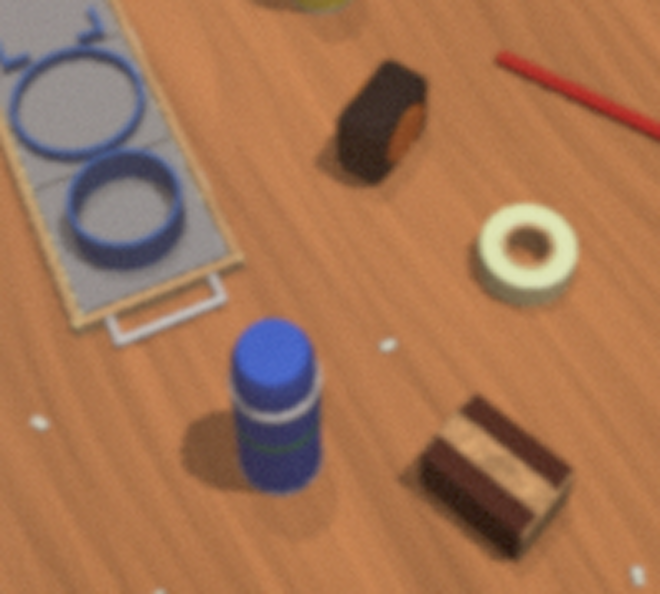

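```bash
cat > m.py <<'E'
from h import *
from scipy.optimize import least_squares
def circ(x,y,d,z,n=60):
    a=np.linspace(0,2*np.pi,n,endpoint=False); return np.c_[x+d/2*np.cos(a),y+d/2*np.sin(a),np.full(n,z)]
def box(x,y,th,lx,ly,z0,z1):
    c,q=np.cos(th),np.sin(th); P=[]
    for z in(z0,z1):
        for a,b in((1,1),(1,-1),(-1,-1),(-1,1)):
            u,v=a*lx/2,b*ly/2; P.append([x+c*u-q*v,y+q*u+c*v,z])
    return np.array(P)
def hull(s,P): return cv2.convexHull(np.array([proj(s,p) for p in P],np.float32))
def cen(h):
    m=cv2.moments(h); return np.array([m["m10"],m["m01"]])/m["m00"]
def mask(s,cond,roi):
    im=s["frame"]; hsv=cv2.cvtColor(im,cv2.COLOR_RGB2HSV).astype(int); m=cond(hsv[...,0],hsv[...,1],hsv[...,2]).astype(np.uint8)
    z=np.zeros_like(m); x0,y0,x1,y1=roi; z[y0:y1,x0:x1]=m[y0:y1,x0:x1]
    n,l,st,_=cv2.connectedComponentsWithStats(z); k=1+np.argmax(st[1:,4]); return (l==k).astype(np.uint8)
def mhull(m):
    c,_=cv2.findContours(m,cv2.RETR_EXTERNAL,cv2.CHAIN_APPROX_NONE); return cv2.convexHull(np.vstack(c)).astype(np.float32)
def fit(views,model,x0):
    """views: list of (snap, mask); model(x,y)->points"""
    T=[(s,cen(mhull(m)),cv2.contourArea(mhull(m))) for s,m in views]
    def r(p,T=T): return np.concatenate([cen(hull(s,model(*p)))-c for s,c,_ in T])
    o=least_squares(r,x0)
    each=[np.round(least_squares(lambda p:r(p,[t]),x0).x,1).tolist() for t in T]
    ar=[(round(a),round(cv2.contourArea(hull(s,model(*o.x))))) for s,_,a in T]
    return np.round(o.x,1),each,np.round(r(o.x),2),ar
red=lambda h,s,v:((h<6)|(h>172))&(s>150)&(v>110)
green=lambda h,s,v:(h>50)&(h<80)&(s>110)&(v>60)
cream=lambda h,s,v:(h>18)&(h<48)&(s<110)&(v>115)
blue=lambda h,s,v:(h>100)&(h<130)&(s>105)
E
cat > r.py <<'E'
from m import *
T=bot.snapshot("top");S=bot.snapshot("scene")
def both(name,c,rt,rs,model,x0):
    try: print(name,*fit([(T,mask(T,c,rt)),(S,mask(S,c,rs))],model,x0))
    except Exception as e: print(name,e)
both("cap",red,(300,170,340,210),(310,170,345,198),lambda x,y:np.vstack([circ(x,y,39,132),circ(x,y,47,100)]),(450,0))
both("lid",green,(405,170,440,205),(255,120,290,155),lambda x,y:np.vstack([circ(x,y,62,66),circ(x,y,62,50)]),(450,-250))
both("tape",cream,(205,180,240,210),(370,280,410,315),lambda x,y:np.vstack([circ(x,y,62,0),circ(x,y,62,25)]),(450,250))
both("cup",blue,(260,100,294,138),(247,262,290,302),lambda x,y:np.vstack([circ(x,y,75,10),circ(x,y,75,42)]),(600,100))
both("ring",blue,(295,100,329,144),(228,228,276,269),lambda x,y:np.vstack([circ(x,y,93,10),circ(x,y,93,22)]),(600,20))
E
python3 r.py
```

```text
cap [443.8   0. ] [[447.4, 0.0], [440.4, 0.0]] [ 1.03  1.44 -1.11  1.05] [(198, 248), (286, 378)]
lid [ 456.5 -283.1] [[458.5, -282.6], [453.8, -285.5]] [ 0.23  0.75 -0.54  0.8 ] [(382, 436), (231, 361)]
tape [441.8 271.9] [[445.3, 274.1], [440.1, 272.0]] [ 0.75  1.22 -0.7   0.36] [(368, 420), (679, 770)]
cup [650.3  92.6] [[658.3, 122.3], [651.5, 77.1]] [10.44  2.74  3.36  4.88] [(542, 614), (18, 1057)]
ring [637.5  20. ] [[651.7, 22.7], [637.5, 20.0]] [  0.6    4.82  -4.43 -17.31] [(712, 844), (14, 1156)]
```

```bash
python3 - <<'E'
t=open('m.py').read()
t=t.replace('''    o=least_squares(r,x0)
''','''    x0=np.array(x0,float)
    def L(T):
        o=least_squares(lambda q:r(x0+1000*(q-1),T),np.ones(len(x0)),diff_step=1e-3); o.x=x0+1000*(o.x-1); return o
    o=L(T)
''').replace("np.round(least_squares(lambda p:r(p,[t]),x0).x,1)","np.round(L([t]).x,1)")
# subpixel: mask on 4x upsampled image
t=t.replace('''im=s["frame"]; hsv''','''im=cv2.resize(s["frame"],None,fx=4,fy=4,interpolation=cv2.INTER_CUBIC); roi=[4*q for q in roi]; hsv''')
t=t.replace('''return cv2.convexHull(np.vstack(c)).astype(np.float32)''','''return (cv2.convexHull(np.vstack(c)).astype(np.float32)+.5)/4-.5''')
t=t.replace("(s>105)","(s>105)&(v>40)")
open('m.py','w').write(t)
t=open('r.py').read().replace("except Exception","except ZeroDivisionError")
t+='''
import cv2
for n,s,c,rr in(("t",T,cream,(205,180,240,210)),("s",S,blue,(190,170,310,330)),("t2",T,blue,(250,90,410,150))):
    x0,y0,x1,y1=rr
    im=cv2.resize(s["frame"],None,fx=4,fy=4,interpolation=cv2.INTER_CUBIC);h=cv2.cvtColor(im,cv2.COLOR_RGB2HSV).astype(int)
    m=c(h[...,0],h[...,1],h[...,2]); im[m]=(255,0,255); cv2.imwrite("pics/mk_%s.png"%n,im[4*y0:4*y1,4*x0:4*x1,::-1])
print(cv2.cvtColor(S["frame"],cv2.COLOR_RGB2HSV)[283,252:290:3].tolist())
'''
open('r.py','w').write(t)
E
python3 r.py
```

```text
cap [443.9   1. ] [[447.8, 2.3], [440.0, -1.9]] [ 0.5   1.46 -0.9   1.39] [(216, 248), (305, 378)]
lid [ 456.4 -283.3] [[458.4, -282.6], [453.7, -286.0]] [ 0.29  0.72 -0.49  0.87] [(395, 436), (246, 360)]
tape [442.2 272.9] [[445.3, 274.3], [440.0, 271.8]] [ 0.48  1.11 -0.54  0.86] [(383, 420), (707, 771)]
cup [654.   97.9] [[658.3, 122.2], [650.5, 77.1]] [8.54 1.44 2.34 7.6 ] [(559, 615), (31, 1068)]
ring [647.1  45.7] [[650.3, 20.4], [646.9, 68.8]] [-8.82  1.09 -4.21 -7.38] [(784, 843), (24, 1211)]
[[114, 91, 112], [165, 9, 114], [17, 16, 148], [8, 14, 149], [13, 15, 149], [0, 10, 148], [8, 14, 150], [176, 12, 149], [0, 9, 149], [8, 14, 145], [114, 78, 131], [124, 32, 111], [11, 14, 148]]
```

View pics/mk_s.png

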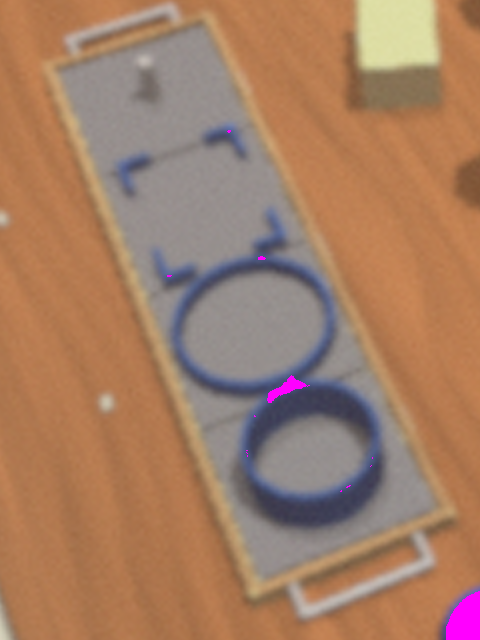

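View pics/mk_t2.png

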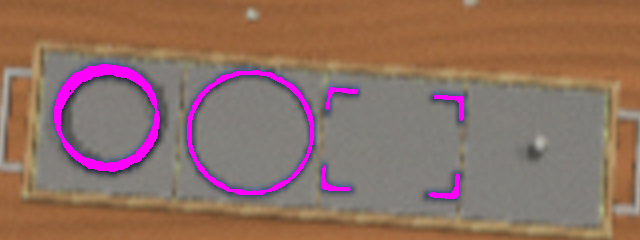

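```bash
cat > ov.py <<'E'
from m import *
def draw(s,items,roi,k,name):
    x0,y0,x1,y1=roi
    im=cv2.resize(s["frame"][y0:y1,x0:x1,::-1],None,fx=k,fy=k,interpolation=cv2.INTER_CUBIC)
    for P,col in items:
        q=np.array([proj(s,p) for p in P]); q=(q-[x0,y0]+.5)*k-.5
        cv2.polylines(im,[np.round(q*8).astype(int).reshape(-1,1,2)],True,col,1,cv2.LINE_AA,3)
    cv2.imwrite("pics/"+name,im)
E
python3 - <<'E'
from ov import *
T=bot.snapshot("top");S=bot.snapshot("scene")
W=(255,255,255);Y=(0,255,255)
it=[(circ(447,2,39,132),W),(circ(447,2,50,100),Y),(circ(447,2,50,0),Y)]
it+=[(circ(457,-283,62,66),W),(circ(457,-283,62,50),Y),(circ(457,-283,58,0),Y)]
it+=[(circ(445,274,62,25),W),(circ(445,274,28,25),Y),(circ(445,274,62,0),Y)]
draw(T,it,(300,165,440,210),5.6,"o1.png")
draw(T,it,(200,175,260,215),8,"o2.png")
draw(S,it,(250,120,350,230),6,"o3.png")
draw(S,it,(365,275,415,320),8,"o4.png")
a=cv2.imread("pics/o1.png");b=cv2.imread("pics/o2.png")
c=np.zeros((a.shape[0]+b.shape[0],max(a.shape[1],b.shape[1]),3),np.uint8);c[:a.shape[0],:a.shape[1]]=a;c[a.shape[0]:,:b.shape[1]]=b;cv2.imwrite("pics/o12.png",c)
E
```

```text
(no output)
```

View pics/o12.png

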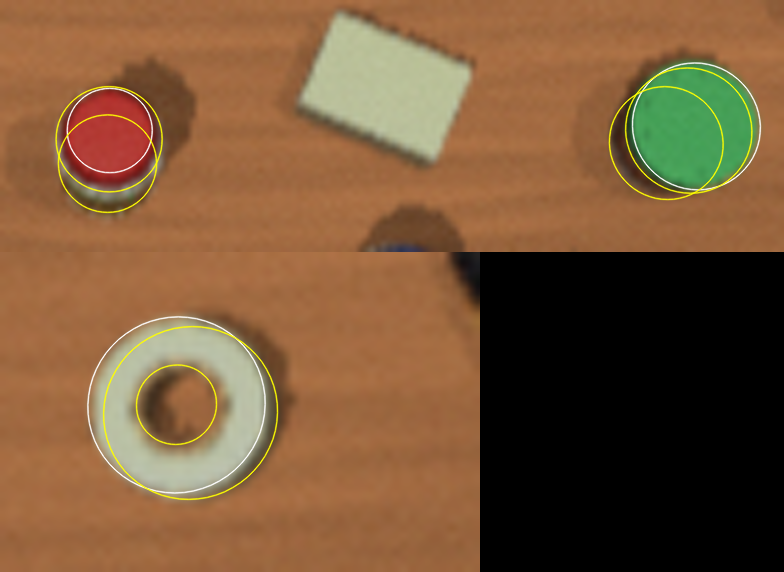

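View pics/o3.png

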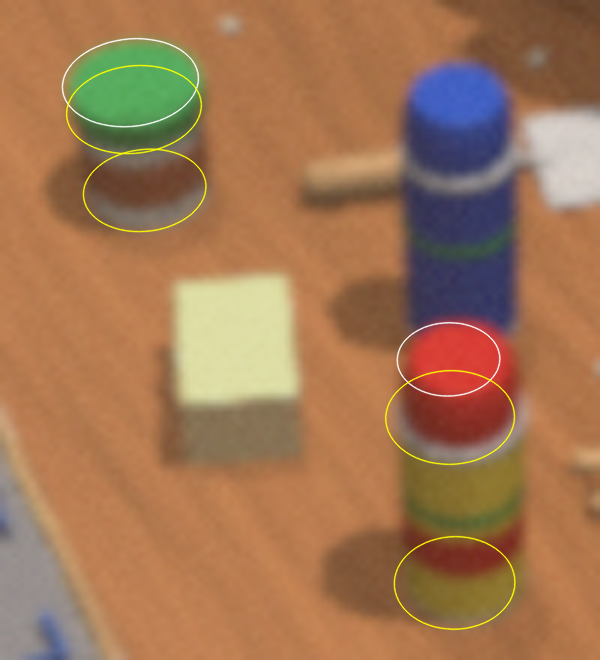

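View pics/o4.png

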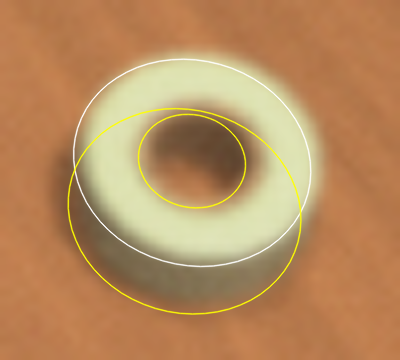

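```bash
cat > tray.py <<'E'
from m import *
T=bot.snapshot("top");S=bot.snapshot("scene")
def px(o,L): return [((a+.5)/4-.5+o[0],(b+.5)/4-.5+o[1]) for a,b in L]
# corners order: +x+y, +x-y, -x-y, -x+y
ct=px((250,90),[(40,44),(617,82),(608,215),(24,196)]); cs=px((190,170),[(252,598),(48,66),(210,12),(455,517)])
# spindle top, bay outer corners(same order), ring c, cup c
st=px((250,90),[(541,139)]); ss=px((190,170),[(147,60)])
bt=px((250,90),[(328,89),(464,96),(459,199),(321,190)]); bs=px((190,170),[(166,284),(118,163),(236,127),(284,243)])
def mm(s,p):
    return p
def model(s,x,y,th):
    c,q=np.cos(th),np.sin(th); W=lambda u,v,z:proj(s,[x+c*u-q*v,y+q*u+c*v,z])
    o=[W(58,212,12),W(58,-212,12),W(-58,-212,12),W(-58,212,12),W(0,-153,44)]
    return np.array(o)
for s,c,k,b in((T,ct,st,bt),(S,cs,ss,bs)):
    obs=np.array(c+k)
    f=lambda p:(model(s,*p)-obs).ravel()
    o=least_squares(f,[610,-10,0],x_scale=[10,10,.1]); print(np.round(o.x,3),"\n",np.round(f(o.x).reshape(-1,2),2).tolist())
    x,y,th=o.x; n=[x+153*np.sin(th),y-153*np.cos(th)]
    print("corners",[np.round(atz(s,*p,12),1).tolist() for p in c],"spin",atz(s,*k[0],44),"pred",n)
    B=np.array([atz(s,*p,19) for p in b]); print("bay",B.round(1).tolist(),B.mean(0),"pred",x+51*np.sin(th),y-51*np.cos(th))
for nm,d,z,roi in(("cup",75,42,(260,100,294,138)),("ring",93,22,(295,100,329,144))):
    print(nm,fit([(T,mask(T,blue,roi))],lambda x,y:np.vstack([circ(x,y,d,10),circ(x,y,d,z)]),(640,50)))
# scene: ellipse extents of rim by clicks
E
python3 tray.py
```

```text
[ 6.49233e+02 -3.13130e+01 -5.70000e-02] 
 [[-1.7, -0.81], [0.61, -2.41], [1.48, 3.76], [-0.48, 0.46], [0.07, -1.12]]
corners [[716.8, 172.1], [687.9, -244.4], [590.1, -235.7], [604.8, 182.3]] spin [ 637.26188814 -183.80345405] pred [np.float64(640.4711397813181), np.float64(-184.06220086247663)]
bay [[681.0, -35.6], [675.7, -133.1], [600.4, -128.4], [607.1, -30.2]] [641.02320596 -81.82178696] pred 646.3123078841408 -82.22958941017923
[ 6.42783e+02 -2.81950e+01 -7.80000e-02] 
 [[-0.43, 0.5], [-0.95, -0.49], [0.83, -0.41], [0.6, -0.3], [-0.06, 0.35]]
corners [[715.9, 178.0], [682.6, -241.1], [571.0, -234.7], [602.9, 187.7]] spin [ 630.31716999 -181.81745848] pred [np.float64(630.8947232573104), np.float64(-180.73277820441575)]
bay [[681.3, -29.2], [673.0, -132.1], [597.7, -123.3], [608.8, -22.9]] [640.22327217 -76.87075108] pred 638.8200717271852 -79.04114210964612
cup (array([658.3, 122.2]), [[658.3, 122.2]], array([-0., -0.]), [(559, 616)])
ring (array([650.3,  20.4]), [[650.3, 20.4]], array([-0.,  0.]), [(784, 842)])
```

```bash
python3 -m crank '{"travel":[[0.018,0.05,0],[0.036,0.1,0],[0.055,0.155,0],[0.074,0.21,0],[0.092,0.26,0],[0.11,0.31,0],[0.129,0.36,0],[0.147,0.41,0]],"angular":[[0,0,0.145],[0,0,0.29],[0,0,0.435],[0,0,0.58],[0,0,0.725],[0,0,0.87],[0,0,1.015],[0,0,1.159]],"claw":[0.087,0.087,0.087,0.087,0.087,0.087,0.087,0.087]}' 20; python3 -c "
from bench import bot;print(bot.state())"
```

```text
time_s: 1.6
tool_pos: [360.5, -202.5, 223.0]
tcp_rot: [2.3, 2.138, -0.0]
contact_force: [1.1, -0.4, 0.6]
finger_gap: 87.1
{'time_s': 1.6, 'joint_pos': array([ 0.94695441, -0.18867436, -0.43735773,  1.97525308, -0.08124538,
        1.33700505,  0.46204431]), 'dq': array([-0.44691029, -0.25023609, -0.42441143,  0.16341752, -0.17357022,
        0.03481291,  0.33861141]), 'joint_efforts': array([  2.71504842, -17.47107983,   3.70586358, -30.40890098,
         0.24987549,   0.27117264,  -0.3372692 ]), 'tool_pos': array([ 360.49490547, -202.48877338,  222.9637297 ]), 'tcp_rot': array([ 2.30011828e+00,  2.13776033e+00, -9.81302082e-05]), 'contact_force': array([ 1.14609342, -0.40332024,  0.64222117]), 'torque': array([-0.02138301, -0.17785281,  0.00631616]), 'finger_gap': 87.06513056818785}
```

```bash
python3 -m crank '{"travel":[[0.021,0.05,0],[0.042,0.1,0],[0.063,0.15,0],[0.084,0.203,-0.01],[0.084,0.203,-0.03],[0.084,0.203,-0.05],[0.084,0.203,-0.068],[0.084,0.203,-0.068]],"angular":[[0,0,0],[0,0,0],[0,0,0],[0,0,0],[0,0,0],[0,0,0],[0,0,0],[0,0,0]],"claw":[0.087,0.087,0.087,0.087,0.087,0.087,0.087,0.087]}' 20; cat > look.py <<'E'
from ov import *
import sys
tag=sys.argv[1]
T=bot.snapshot("top");S=bot.snapshot("scene")
st=bot.state(); p=st["tool_pos"]
a=cv2.Rodrigues(np.array(st["tcp_rot"]))[0]; print(p.round(1),"yaw jaw",np.degrees(np.arctan2(a[1,1],a[0,1])).round(2),"f",st["contact_force"].round(1),"gap",round(st["finger_gap"],1),"t",st["time_s"])
g=st["finger_gap"]/2; J=a[:,1];X=a[:,0]
tips=[np.array([p+J*g+X*9.5,p+J*g-X*9.5]),np.array([p-J*g+X*9.5,p-J*g-X*9.5])]
it=[(tips[0],(0,255,0)),(tips[1],(0,255,255)),(np.array([p-X*3,p+X*3]),(255,255,255))]
c=proj(S,p).astype(int); draw(S,it,(max(c[0]-65,0),max(c[1]-70,0),c[0]+65,c[1]+60),6,tag+"_s.png")
c=proj(T,p).astype(int); draw(T,it,(max(c[0]-50,0),max(c[1]-40,0),c[0]+50,c[1]+40),6,tag+"_t.png")
E
python3 look.py a
```

```text
time_s: 2.6
tool_pos: [443.5, 0.6, 154.1]
tcp_rot: [-2.301, -2.139, 0.002]
contact_force: [-0.3, -0.1, 0.6]
finger_gap: 86.6
[444.8   0.5 155.6] yaw jaw -4.2 f [-0.4 -0.3  0.3] gap 87.0 t 2.7
```

View pics/a_s.png

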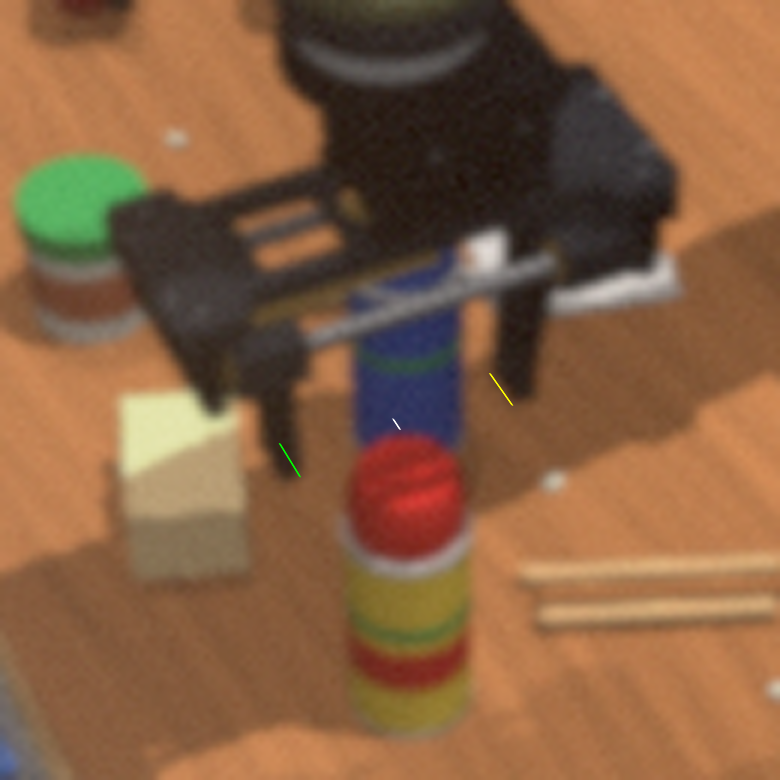

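View pics/a_t.png

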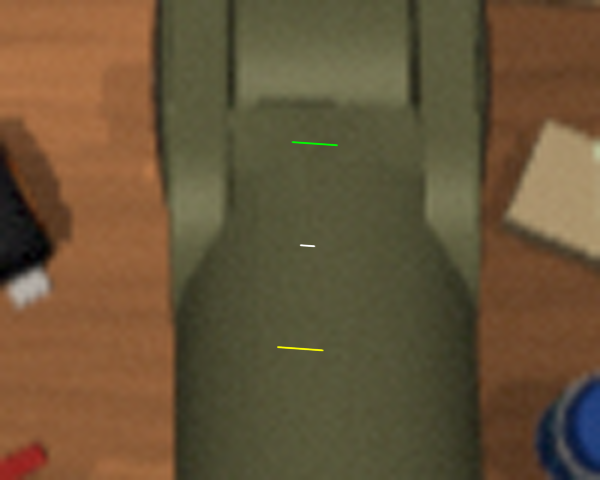

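The scene crop (a_s) shows the red cap at (405,490), centred between the fingertips at (285,470) and (517,400). There is ample clearance, so I'll descend.

```bash
python3 -m crank '{"travel":[[0,0,-0.016],[0,0,-0.032],[0,0,-0.048],[0,0,-0.062],[0,0,-0.074],[0,0,-0.084],[0,0,-0.084],[0,0,-0.084]],"angular":[[0,0,0],[0,0,0],[0,0,0],[0,0,0],[0,0,0],[0,0,0],[0,0,0],[0,0,0]],"claw":[0.087,0.087,0.087,0.087,0.087,0.087,0.087,0.087]}' 20; python3 look.py b
```

```text
time_s: 3.7
tool_pos: [445.2, 0.6, 71.9]
tcp_rot: [2.299, 2.137, 0.001]
contact_force: [-0.9, -0.2, -0.1]
finger_gap: 87.1
[445.3   0.5  72.1] yaw jaw -4.2 f [0.3 0.4 0.4] gap 87.1 t 3.8
```

View pics/b_s.png

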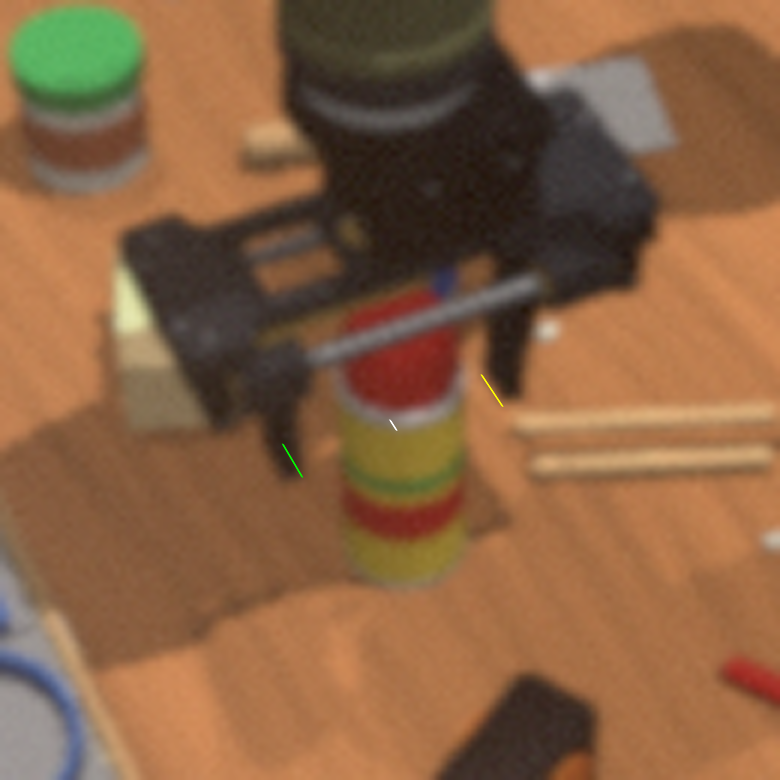

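```bash
python3 -m crank '{"travel":[[0,0,0],[0,0,0],[0,0,0],[0,0,0],[0,0,0],[0,0,0],[0,0,0],[0,0,0]],"angular":[[0,0,0],[0,0,0],[0,0,0],[0,0,0],[0,0,0],[0,0,0],[0,0,0],[0,0,0]],"claw":[0.075,0.066,0.06,0.056,0.053,0.05,0.046,0.044]}' 20; python3 look.py c
```

```text
time_s: 4.8
tool_pos: [444.8, 0.5, 71.9]
tcp_rot: [2.3, 2.137, 0.0]
contact_force: [-2.5, 0.7, 0.9]
finger_gap: 49.5
[444.8   0.5  71.9] yaw jaw -4.2 f [-1.5 -0.2  1.1] gap 49.5 t 4.9
```

View pics/c_s.png

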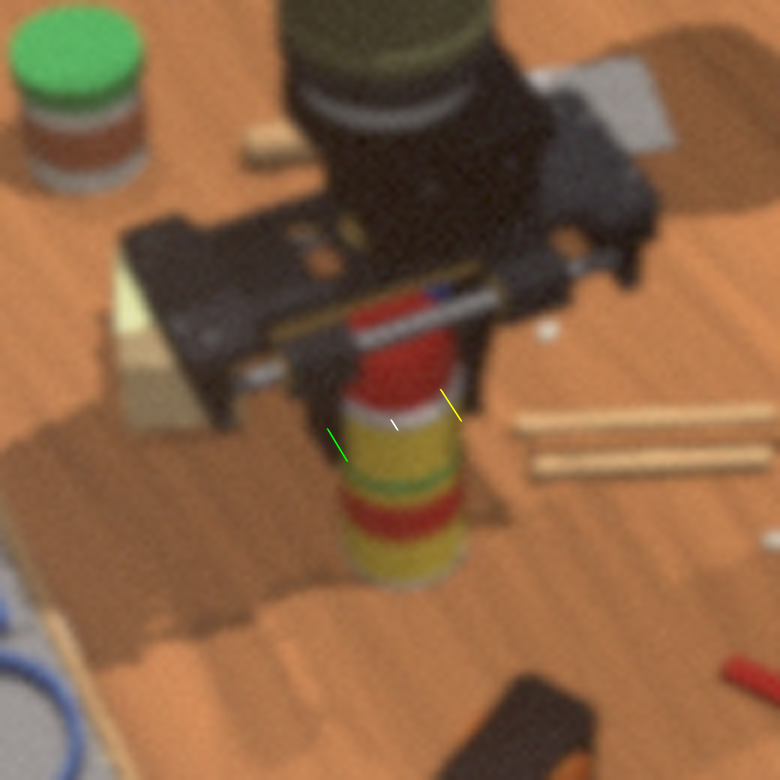

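```bash
python3 -m crank '{"travel":[[0,0,0.02],[0,0,0.06],[0.02,0.01,0.1],[0.06,0.035,0.1],[0.11,0.062,0.1],[0.16,0.092,0.1],[0.2,0.115,0.1],[0.212,0.122,0.1]],"angular":[[0,0,0],[0,0,0],[0,0,0],[0,0,0],[0,0,0],[0,0,0],[0,0,0],[0,0,0]],"claw":[0.044,0.044,0.044,0.044,0.044,0.044,0.044,0.044]}' 20; python3 -m crank '{"travel":[[0,0,-0.015],[0,0,-0.03],[0,0,-0.045],[0,0,-0.045],[0,0,-0.045],[0,0,-0.045],[0,0,-0.045],[0,0,-0.045]],"angular":[[0,0,0],[0,0,0],[0,0,0],[0,0,0],[0,0,0],[0,0,0],[0,0,0],[0,0,0]],"claw":[0.044,0.044,0.044,0.044,0.044,0.044,0.044,0.044]}' 20; python3 look.py d; python3 tray.py
```

```text
time_s: 5.9
tool_pos: [658.3, 124.6, 170.2]
tcp_rot: [-2.299, -2.14, -0.002]
contact_force: [-0.0, 0.6, -2.0]
finger_gap: 49.4
time_s: 6.9
tool_pos: [658.4, 124.7, 125.5]
tcp_rot: [-2.299, -2.14, -0.002]
contact_force: [-0.7, -0.4, -1.8]
finger_gap: 49.9
[658.3 124.6 125.3] yaw jaw -4.11 f [-0.5  0.6 -2.1] gap 49.6 t 7.0
[ 6.49233e+02 -3.13130e+01 -5.70000e-02] 
 [[-1.7, -0.81], [0.61, -2.41], [1.48, 3.76], [-0.48, 0.46], [0.07, -1.12]]
corners [[716.8, 172.1], [687.9, -244.4], [590.1, -235.7], [604.8, 182.3]] spin [ 637.26188814 -183.80345405] pred [np.float64(640.4711397813181), np.float64(-184.06220086247663)]
bay [[681.0, -35.6], [675.7, -133.1], [600.4, -128.4], [607.1, -30.2]] [641.02320596 -81.82178696] pred 646.3123078841408 -82.22958941017923
[ 6.42783e+02 -2.81950e+01 -7.80000e-02] 
 [[-0.43, 0.5], [-0.95, -0.49], [0.83, -0.41], [0.6, -0.3], [-0.06, 0.35]]
corners [[715.9, 178.0], [682.6, -241.1], [571.0, -234.7], [602.9, 187.7]] spin [ 630.31716999 -181.81745848] pred [np.float64(630.8947232573104), np.float64(-180.73277820441575)]
bay [[681.3, -29.2], [673.0, -132.1], [597.7, -123.3], [608.8, -22.9]] [640.22327217 -76.87075108] pred 638.8200717271852 -79.04114210964612Traceback (most recent call last):
  File "tray.py", line 23, in <module>
    print(nm,fit([(T,mask(T,blue,roi))],lambda x,y:np.vstack([circ(x,y,d,10),circ(x,y,d,z)]),(640,50)))
                     ~~~~^^^^^^^^^^^^
  File "m.py", line 17, in mask
    n,l,st,_=cv2.connectedComponentsWithStats(z); k=1+np.argmax(st[1:,4]); return (l==k).astype(np.uint8)
                                                      ~~~~~~~~~^^^^^^^^^^
    return _wrapfunc(a, 'argmax', axis=axis, out=out, **kwds)
    return bound(*args, **kwds)
ValueError: attempt to get argmax of an empty sequence
```

View pics/d_s.png

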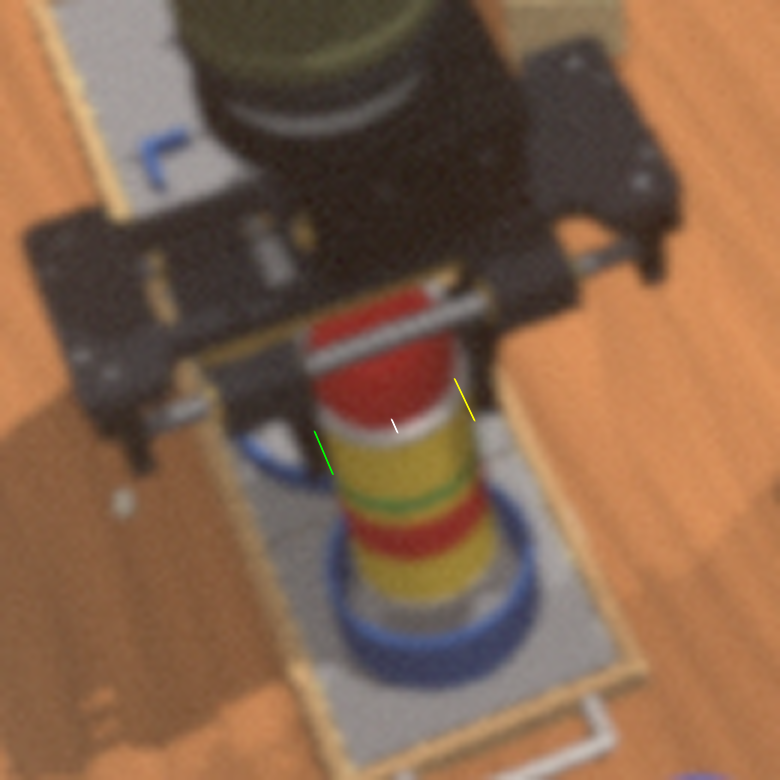

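View pics/d_t.png

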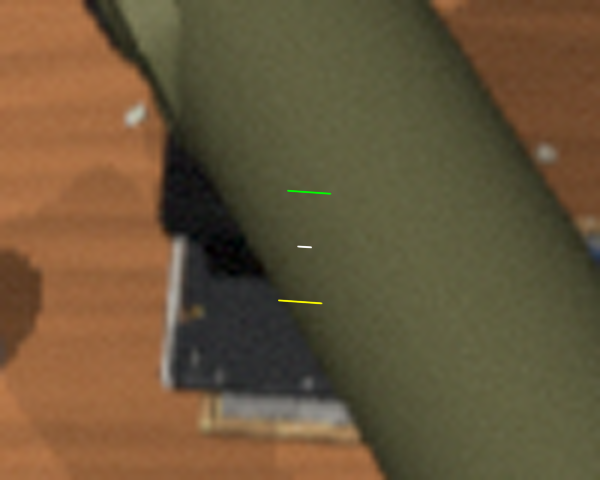

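```bash
cat > pl.py <<'E'
from ov import *
S=bot.snapshot("scene")
x,y,z=658.3,124.6,53.4
it=[(circ(x,y,50,z),(255,255,255)),(circ(x,y,50,z+47),(255,255,255)),(circ(657,122.5,75,42),(0,255,255)),(circ(657,122.5,75,10),(0,255,255)),(circ(657,122.5,68,42),(0,255,0))]
print(proj(S,[x,y,z]))
draw(S,it,(230,235,305,315),9,"e.png")
E
python3 pl.py
```

```text
[265.29777881 277.21500326]
```

View pics/e.png

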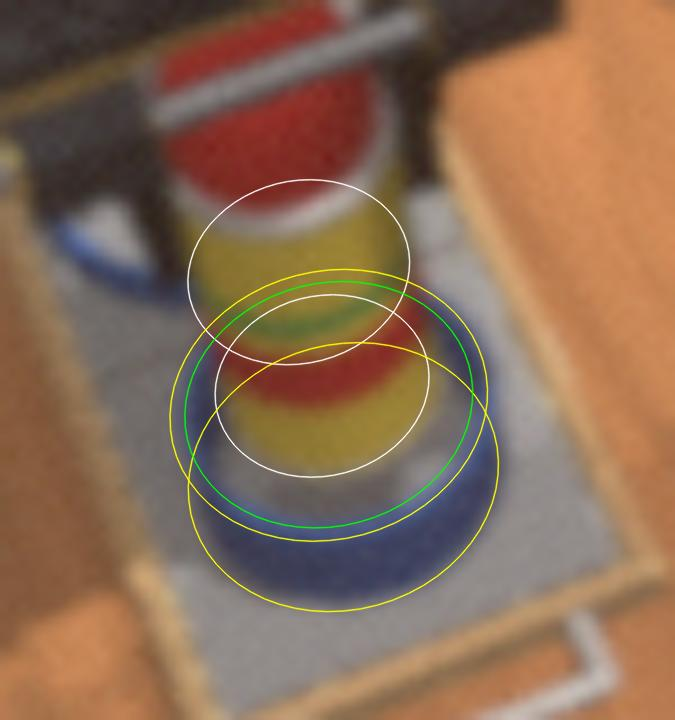

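```bash
python3 -m crank '{"travel":[[-0.0023,-0.0031,0],[-0.0023,-0.0031,-0.008],[-0.0023,-0.0031,-0.016],[-0.0023,-0.0031,-0.024],[-0.0023,-0.0031,-0.031],[-0.0023,-0.0031,-0.036],[-0.0023,-0.0031,-0.039],[-0.0023,-0.0031,-0.040]],"angular":[[0,0,0],[0,0,0],[0,0,0],[0,0,0],[0,0,0],[0,0,0],[0,0,0],[0,0,0]],"claw":[0.044,0.044,0.044,0.044,0.044,0.044,0.044,0.044]}' 20; python3 -c "
from bench import bot;s=bot.state();print(s['tool_pos'],s['contact_force'])"; sed -i 's/x,y,z=.*/x,y,z=656,121.5,14/' pl.py; python3 pl.py
```

```text
time_s: 8.15
tool_pos: [655.9, 121.5, 85.1]
tcp_rot: [-2.299, -2.14, -0.002]
contact_force: [-0.5, 0.1, -2.5]
finger_gap: 49.6
[655.92769707 121.54911417  85.07232018] [-0.45141813  0.1068824  -2.54620935]
[267.71046171 285.62388693]
```

View pics/e.png

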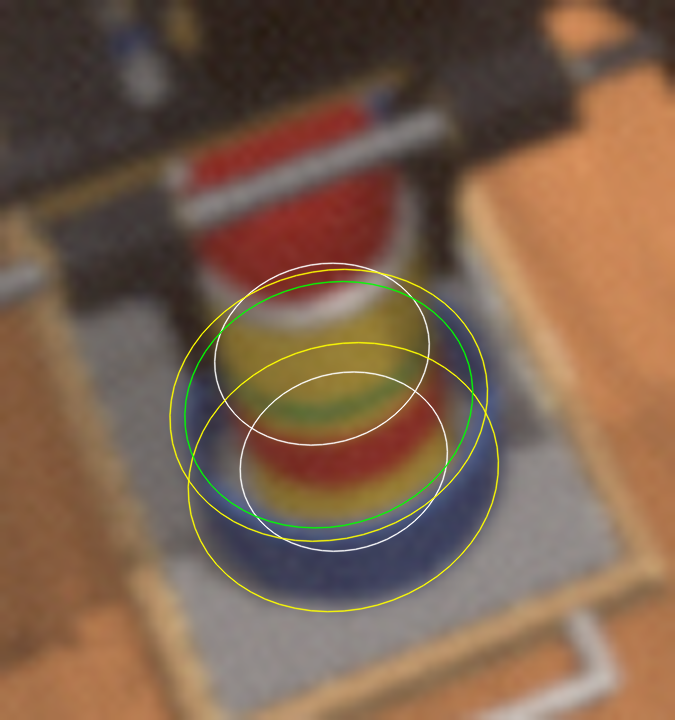

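```bash
python3 -m crank '{"travel":[[0,0,-0.0008],[0,0,-0.0016],[0,0,-0.0022],[0,0,-0.0027],[0,0,-0.0030],[0,0,-0.0033],[0,0,-0.0035],[0,0,-0.0035]],"angular":[[0,0,0],[0,0,0],[0,0,0],[0,0,0],[0,0,0],[0,0,0],[0,0,0],[0,0,0]],"claw":[0.044,0.044,0.044,0.044,0.044,0.044,0.044,0.044]}' 20
```

```text
time_s: 9.2
tool_pos: [656.0, 121.7, 82.0]
tcp_rot: [-2.299, -2.14, -0.002]
contact_force: [-1.3, 0.3, 2.2]
finger_gap: 49.8
```

```bash
python3 -m crank '{"travel":[[0,0,0],[0,0,0],[0,0,0],[0,0,0],[0,0,0],[0,0,0.005],[0,0,0.02],[0,0,0.045]],"angular":[[0,0,0],[0,0,0],[0,0,0],[0,0,0],[0,0,0],[0,0,0],[0,0,0],[0,0,0]],"claw":[0.052,0.056,0.062,0.07,0.08,0.085,0.085,0.085]}' 20; python3 r.py 2>/dev/null | head -3; python3 look.py f
```

```text
time_s: 10.2
tool_pos: [655.7, 121.6, 127.8]
tcp_rot: [-2.299, -2.14, -0.001]
contact_force: [0.1, -0.5, 1.4]
finger_gap: 84.7
[656.5 121.9 128.1] yaw jaw -4.11 f [-0.7 -0.7 -1.2] gap 84.9 t 10.4
```

View pics/f_s.png

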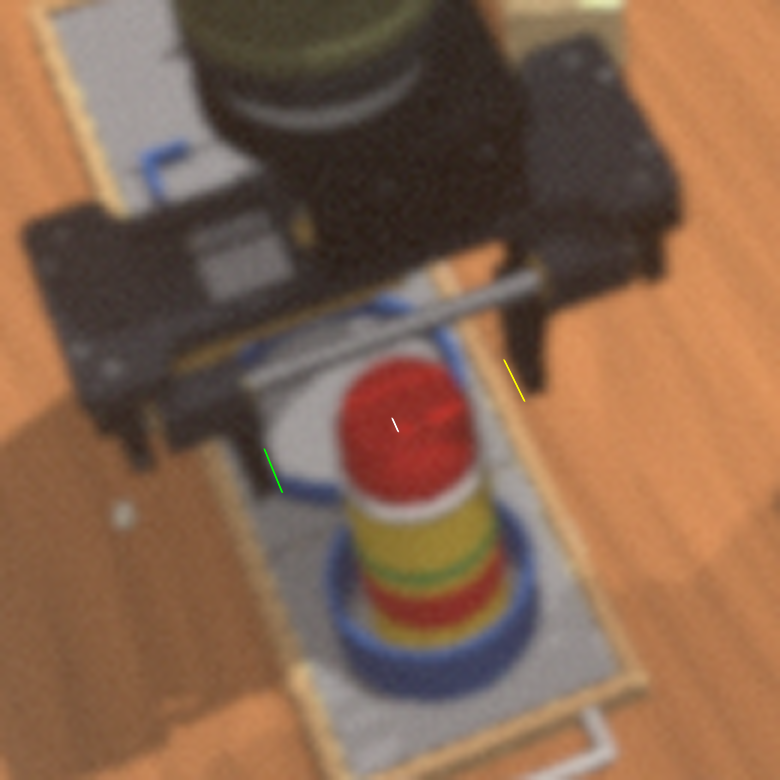

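```bash
python3 -c "
from h import *
s=bot.snapshot('top')
print('spent',atz(s,464.3,157,116),atz(s,451,163,0),'blue',atz(s,371.5,217,132),'offcut',atz(s,368,180,40))"; python3 -m crank '{"travel":[[0,0,0.04],[0,-0.02,0.07],[-0.02,-0.06,0.08],[-0.045,-0.11,0.08],[-0.07,-0.16,0.08],[-0.095,-0.21,0.08],[-0.12,-0.26,0.08],[-0.145,-0.31,0.08]],"angular":[[0,0,0],[0,0,0],[0,0,0.12],[0,0,0.24],[0,0,0.36],[0,0,0.48],[0,0,0.6],[0,0,0.715]],"claw":[0.087,0.087,0.087,0.087,0.087,0.087,0.087,0.087]}' 20
```

```text
spent [ 529.79629855 -379.5836249 ] [ 535.10054813 -378.6044991 ] blue [ 371.57895455 -131.56091095] offcut [ 480.39152151 -134.63713023]
time_s: 11.45
tool_pos: [509.3, -190.0, 206.3]
tcp_rot: [-1.399, -2.811, -0.001]
contact_force: [0.0, -0.7, 0.4]
finger_gap: 87.3
```

```bash
python3 -m crank '{"travel":[[-0.02,-0.035,0],[-0.04,-0.07,-0.01],[-0.0533,-0.0945,-0.03],[-0.0533,-0.0945,-0.05],[-0.0533,-0.0945,-0.07],[-0.0533,-0.0945,-0.086],[-0.0533,-0.0945,-0.095],[-0.0533,-0.0945,-0.095]],"angular":[[0,0,0],[0,0,0],[0,0,0],[0,0,0],[0,0,0],[0,0,0],[0,0,0],[0,0,0]],"claw":[0.087,0.087,0.087,0.087,0.087,0.087,0.087,0.087]}' 20; python3 look.py g
```

```text
time_s: 12.45
tool_pos: [456.1, -283.8, 110.8]
tcp_rot: [-1.397, -2.811, -0.002]
contact_force: [-0.7, -0.6, -0.9]
finger_gap: 86.8
[ 456.6 -284.5  111.8] yaw jaw 37.09 f [0.1 0.  1. ] gap 87.0 t 12.55
```

View pics/g_s.png

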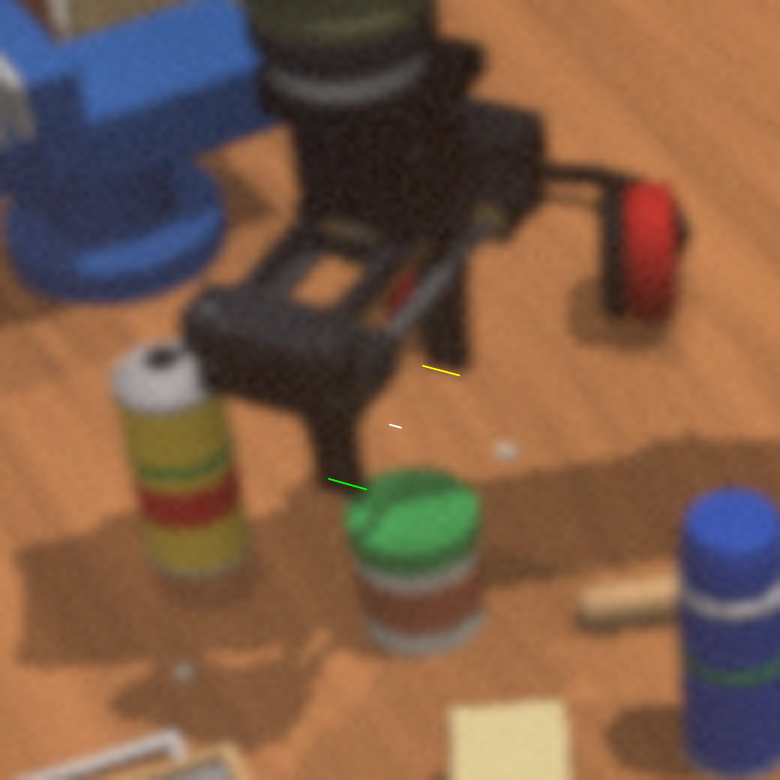

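View pics/g_t.png

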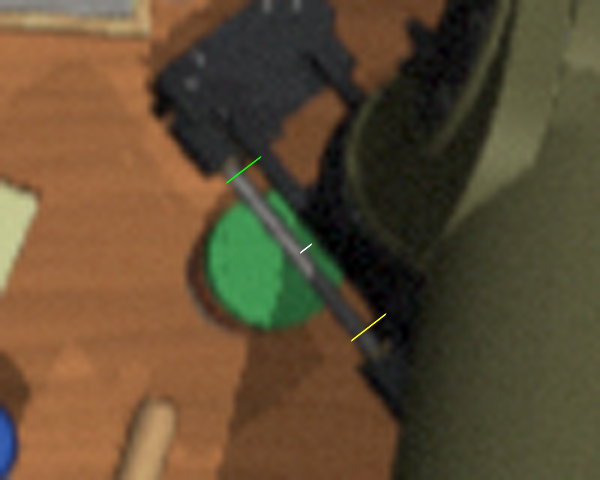

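```bash
python3 - <<'E'
from ov import *
S=bot.snapshot("scene");T=bot.snapshot("top")
x,y=456.6,-284.5
it=[(circ(x,y,62,66),(255,255,255)),(circ(x,y,62,50),(255,255,255)),(circ(x,y,58,0),(0,255,255))]
draw(T,it,(395,160,455,220),8,"h_t.png")
S["cx"]+=1.1;S["cy"]-=.2
draw(S,it,(240,110,310,180),8,"h_s.png")
a=cv2.imread("pics/h_t.png");b=cv2.imread("pics/h_s.png")[:480,:];cv2.imwrite("pics/h.png",np.hstack([a,b])[:,:800])
E
```

```text
(no output)
```

View pics/h.png

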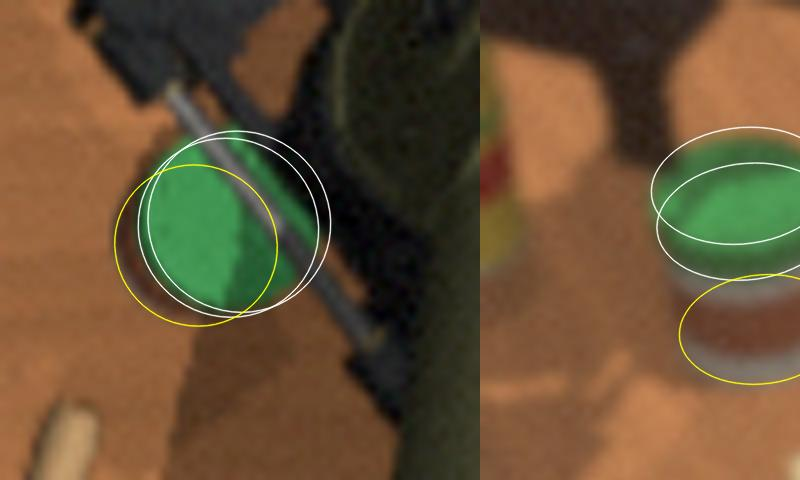

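```bash
python3 -m crank '{"travel":[[0,0.002,-0.014],[0,0.002,-0.028],[0,0.002,-0.042],[0,0.002,-0.055],[0,0.002,-0.066],[0,0.002,-0.073],[0,0.002,-0.073],[0,0.002,-0.073]],"angular":[[0,0,0],[0,0,0],[0,0,0],[0,0,0],[0,0,0],[0,0,0],[0,0,0],[0,0,0]],"claw":[0.087,0.087,0.087,0.087,0.087,0.087,0.087,0.087]}' 20; python3 look.py i
```

```text
time_s: 13.65
tool_pos: [457.0, -282.9, 39.4]
tcp_rot: [1.4, 2.812, 0.001]
contact_force: [0.1, -0.3, 0.3]
finger_gap: 86.9
[ 457.  -283.    39.5] yaw jaw 37.07 f [-0.7 -0.2 -0.9] gap 86.9 t 13.75
```

View pics/i_s.png

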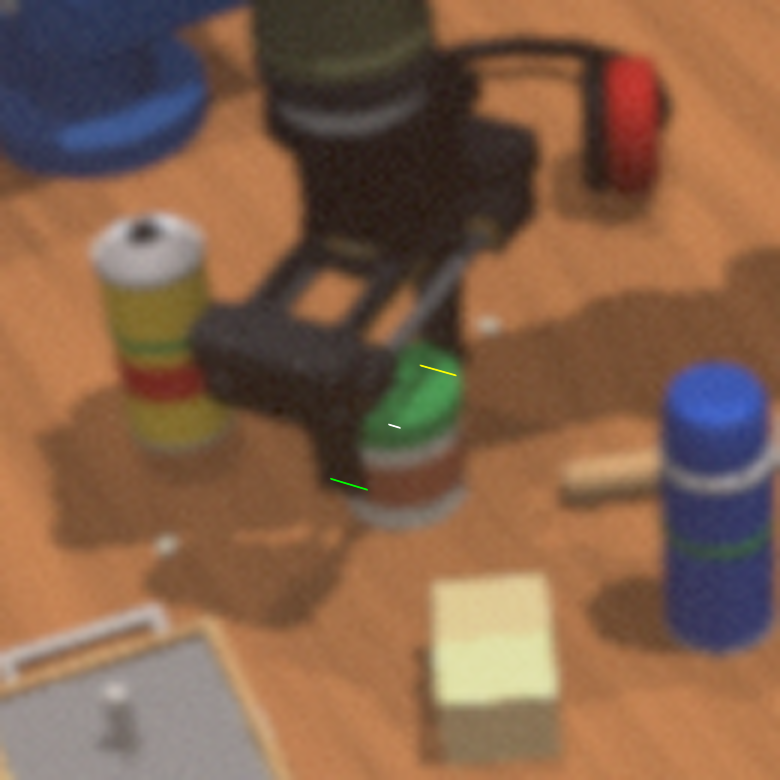

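```bash
python3 -m crank '{"travel":[[0,0,0],[0,0,0],[0,0,0],[0,0,0],[0,0,0],[0,0,0],[0,0,0],[0,0,0]],"angular":[[0,0,0],[0,0,0],[0,0,0],[0,0,0],[0,0,0],[0,0,0],[0,0,0],[0,0,0]],"claw":[0.08,0.075,0.071,0.068,0.065,0.062,0.058,0.056]}' 22; python3 look.py j
```

```text
time_s: 14.75
tool_pos: [457.1, -282.9, 39.6]
tcp_rot: [1.4, 2.812, 0.001]
contact_force: [0.3, -0.2, -0.1]
finger_gap: 61.3
[ 457.1 -282.9   39.6] yaw jaw 37.07 f [ 0.9 -0.1 -0.1] gap 61.1 t 14.85
```

View pics/j_s.png

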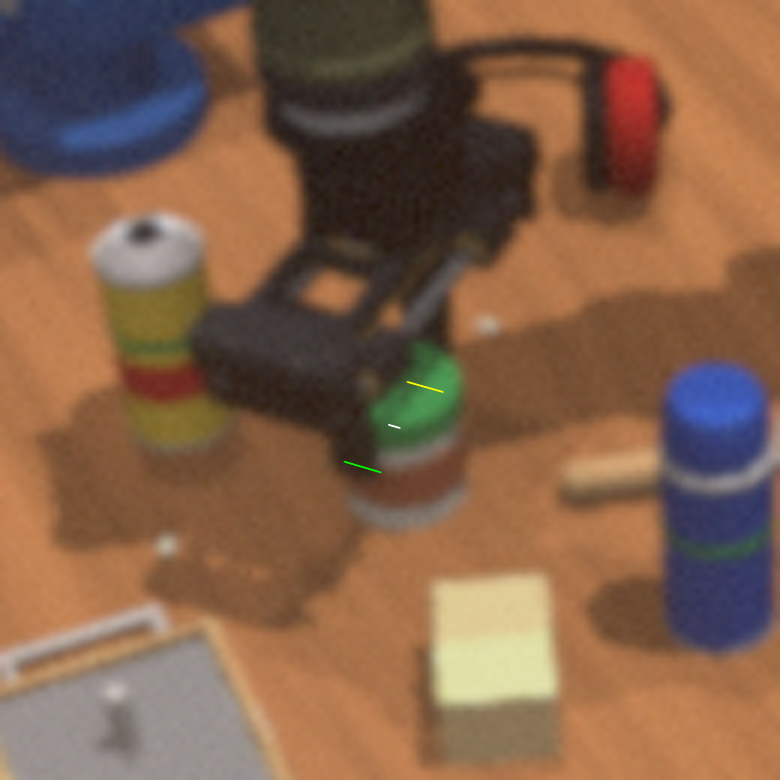

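```bash
python3 - <<'E'
from ov import *
S=bot.snapshot("scene");T=bot.snapshot("top")
x,y=457.1,-282.9
it=[(circ(x,y,62,66),(255,255,255)),(circ(x,y,62,50),(255,255,255)),(circ(x,y,58,0),(0,255,255))]
draw(T,it,(395,160,455,220),8,"h_t.png")
S["cx"]+=1.1;S["cy"]-=.2
draw(S,it,(250,120,290,170),12,"h_s.png")
a=cv2.imread("pics/h_t.png");b=cv2.imread("pics/h_s.png")[120:600,:];cv2.imwrite("pics/h.png",np.hstack([a,b[:480]])[:,:960][:, 160:])
E
```

```text
(no output)
```

View pics/h.png

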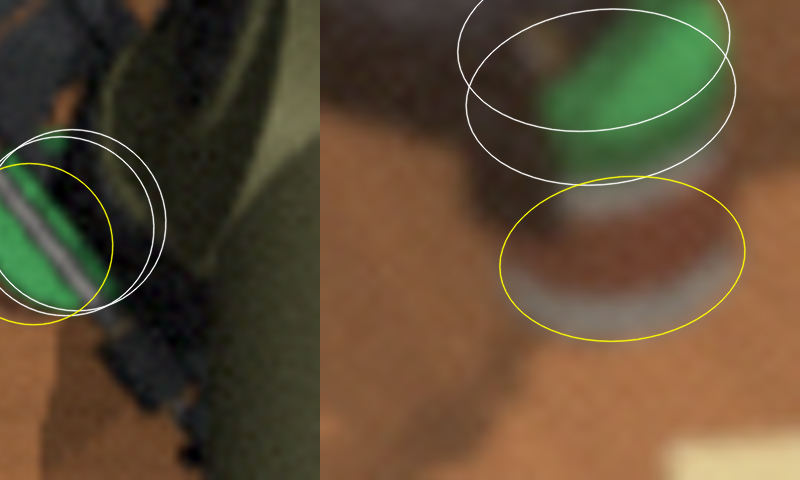

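```bash
python3 -m crank '{"travel":[[0,0,0.015],[0,0,0.05],[0.02,0.035,0.08],[0.045,0.075,0.09],[0.07,0.115,0.09],[0.1,0.16,0.09],[0.13,0.205,0.09],[0.16,0.25,0.09]],"angular":[[0,0,0],[0,0,0],[0,0,-0.12],[0,0,-0.24],[0,0,-0.36],[0,0,-0.48],[0,0,-0.6],[0,0,-0.72]],"claw":[0.056,0.056,0.056,0.056,0.056,0.056,0.056,0.056]}' 22;  python3 -m crank '{"travel":[[0.02,0.035,0],[0.031,0.052,0],[0.031,0.052,-0.02],[0.031,0.052,-0.035],[0.031,0.052,-0.05],[0.031,0.052,-0.055],[0.031,0.052,-0.055],[0.031,0.052,-0.055]],"angular":[[0,0,0],[0,0,0],[0,0,0],[0,0,0],[0,0,0],[0,0,0],[0,0,0],[0,0,0]],"claw":[0.056,0.056,0.056,0.056,0.056,0.056,0.056,0.056]}' 22; cat > pl2.py <<'E'
from ov import *
S=bot.snapshot("scene");st=bot.state();x,y,z=st["tool_pos"];z-=39.6
print(st["tool_pos"],st["contact_force"],st["finger_gap"])
S["cx"]+=1.1;S["cy"]-=.2
it=[(circ(x,y,58,z),(255,255,255)),(circ(x,y,62,z+50),(255,255,255)),(circ(648,19.8,93,22),(0,255,255)),(circ(648,19.8,85,22),(0,255,0)),(circ(656,121.5,75,42),(0,255,255)),(circ(656,121.5,75,10),(0,255,255)),(circ(656,121.5,39,142),(255,255,0)),(circ(656,121.5,50,110),(255,255,0))]
draw(S,it,(215,200,315,310),7,"k.png")
E
python3 pl2.py
```

```text
time_s: 15.95
tool_pos: [617.8, -32.0, 130.2]
tcp_rot: [2.305, 2.133, -0.0]
contact_force: [0.5, -1.3, -1.9]
finger_gap: 61.2
time_s: 16.95
tool_pos: [649.2, 20.0, 75.9]
tcp_rot: [2.305, 2.132, 0.001]
contact_force: [0.1, 0.2, -2.3]
finger_gap: 61.1
[649.2686337   20.05302157  76.01943606] [-0.39184903 -0.15031703 -1.64286124] 61.416277930990034
```

View pics/k.png

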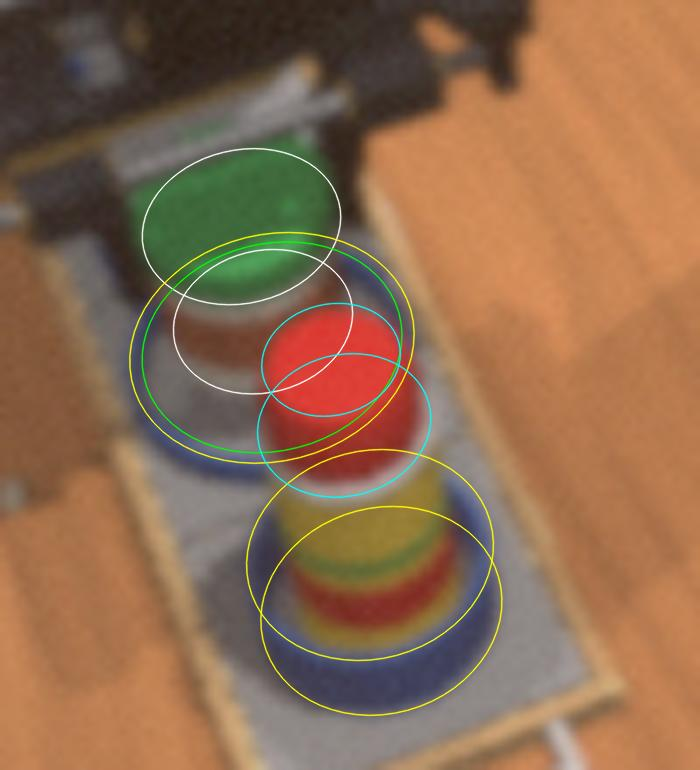

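```bash
sed -i 's/(circ(656,121.5,39,142).*/(circ(648,19.8,93,10),(0,255,255)),(circ(x,y,62,z+66),(255,255,255))]/; s/draw(.*/draw(S,it[:4]+it[-2:],(220,210,285,275),11,"k.png")/' pl2.py; python3 pl2.py
```

```text
[649.2722619   20.08899042  76.00261664] [-0.08939961 -0.04713337 -2.64338974] 60.86210382088954
```

View pics/k.png

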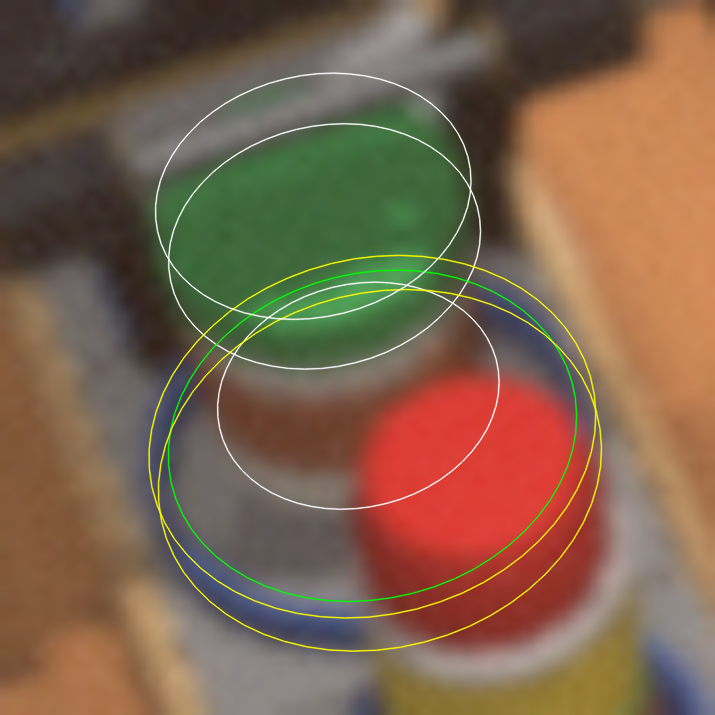

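```bash
python3 -m crank '{"travel":[[-0.0012,0,0],[-0.0012,0,-0.006],[-0.0012,0,-0.012],[-0.0012,0,-0.017],[-0.0012,0,-0.021],[-0.0012,0,-0.0235],[-0.0012,0,-0.0235],[-0.0012,0,-0.0235]],"angular":[[0,0,0],[0,0,0],[0,0,0],[0,0,0],[0,0,0],[0,0,0],[0,0,0],[0,0,0]],"claw":[0.056,0.056,0.056,0.056,0.056,0.056,0.056,0.056]}' 22; python3 -m crank '{"travel":[[0,0,-0.0008],[0,0,-0.0014],[0,0,-0.0019],[0,0,-0.0023],[0,0,-0.0026],[0,0,-0.0029],[0,0,-0.0031],[0,0,-0.0031]],"angular":[[0,0,0],[0,0,0],[0,0,0],[0,0,0],[0,0,0],[0,0,0],[0,0,0],[0,0,0]],"claw":[0.056,0.056,0.056,0.056,0.056,0.056,0.056,0.056]}' 22; python3 look.py l
```

```text
time_s: 18.05
tool_pos: [648.2, 20.2, 52.7]
tcp_rot: [2.304, 2.132, 0.001]
contact_force: [-0.5, -0.6, -1.5]
finger_gap: 61.2
time_s: 19.05
tool_pos: [648.2, 20.2, 49.7]
tcp_rot: [2.304, 2.132, 0.001]
contact_force: [-0.5, -0.4, -2.5]
finger_gap: 61.4
[648.2  20.1  49.7] yaw jaw -4.45 f [-0.7  0.5 -2. ] gap 61.1 t 19.15
```

View pics/l_s.png

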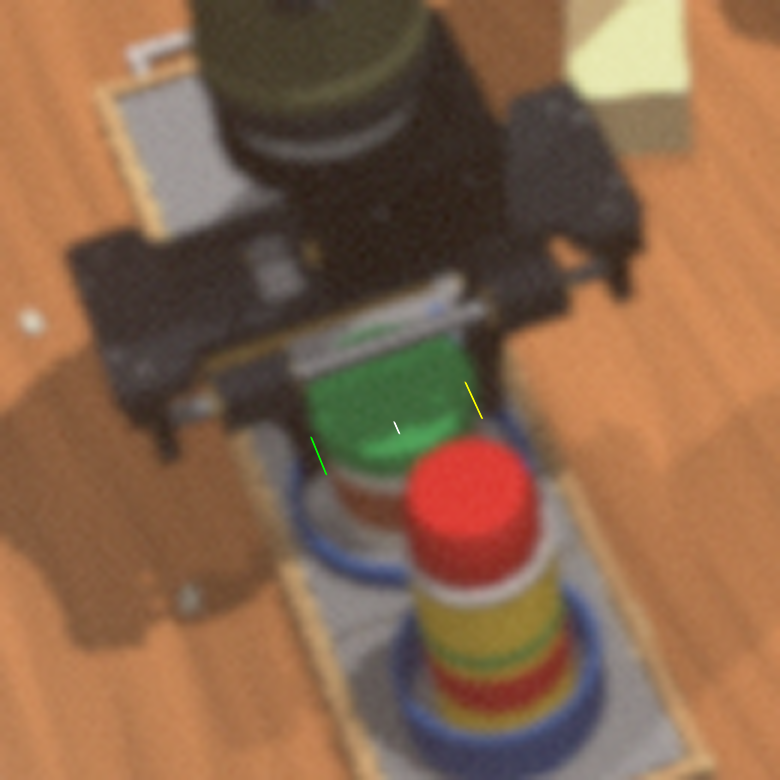

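```bash
python3 -m crank '{"travel":[[0,0,-0.0002],[0,0,-0.0004],[0,0,-0.0006],[0,0,-0.0008],[0,0,-0.0010],[0,0,-0.0010],[0,0,-0.0010],[0,0,-0.0010]],"angular":[[0,0,0],[0,0,0],[0,0,0],[0,0,0],[0,0,0],[0,0,0],[0,0,0],[0,0,0]],"claw":[0.056,0.056,0.056,0.056,0.056,0.056,0.056,0.056]}' 22
```

```text
time_s: 20.15
tool_pos: [648.3, 20.1, 49.5]
tcp_rot: [2.304, 2.132, 0.001]
contact_force: [-2.7, -1.4, 6.6]
finger_gap: 61.2
```

Contact is at 6.6 N, so I'll release and rise.

```bash
python3 -m crank '{"travel":[[0,0,0.0002],[0,0,0.0002],[0,0,0.0002],[0,0,0.0002],[0,0,0.002],[0,0,0.02],[0,0,0.05],[0,0,0.09]],"angular":[[0,0,0],[0,0,0],[0,0,0],[0,0,0],[0,0,0],[0,0,0],[0,0,0],[0,0,0]],"claw":[0.063,0.067,0.074,0.08,0.082,0.082,0.082,0.082]}' 22; python3 look.py n
```

```text
time_s: 21.15
tool_pos: [648.1, 20.2, 141.1]
tcp_rot: [2.304, 2.132, 0.001]
contact_force: [0.6, 0.2, -0.1]
finger_gap: 82.1
[651.7  21.2 146.2] yaw jaw -4.45 f [0.6 0.6 0.3] gap 82.1 t 21.25
```

View pics/n_s.png

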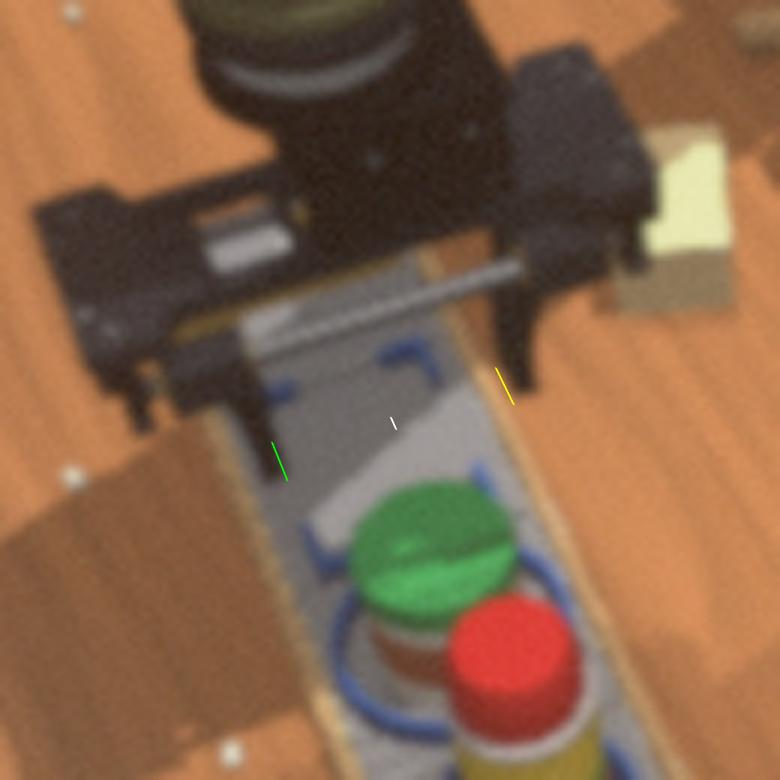

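```bash
python3 - <<'E'
from ov import *
S=bot.snapshot("scene");T=bot.snapshot("top")
draw(T,[],(155,135,210,180),14,"q_t.png"); draw(S,[],(350,330,410,390),10,"q_s.png")
E
```

```text
(no output)
```

View pics/q_t.png

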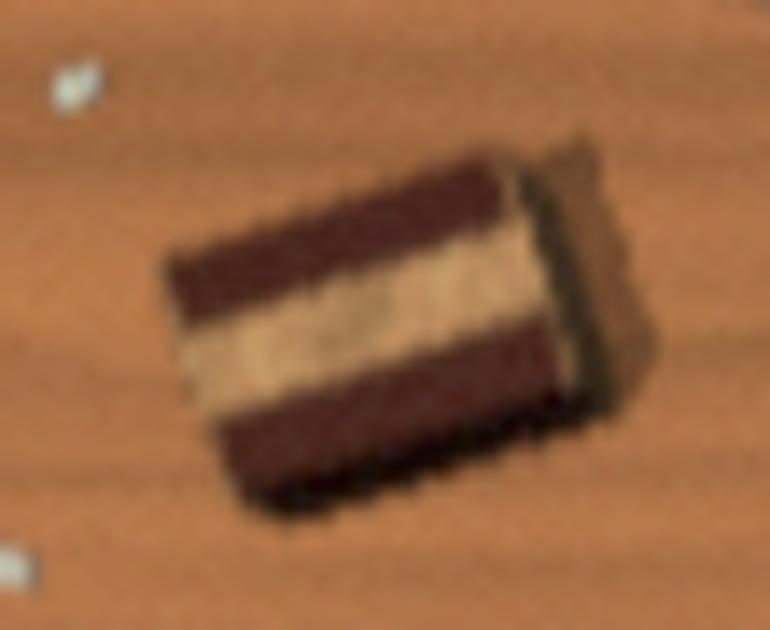

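View pics/q_s.png

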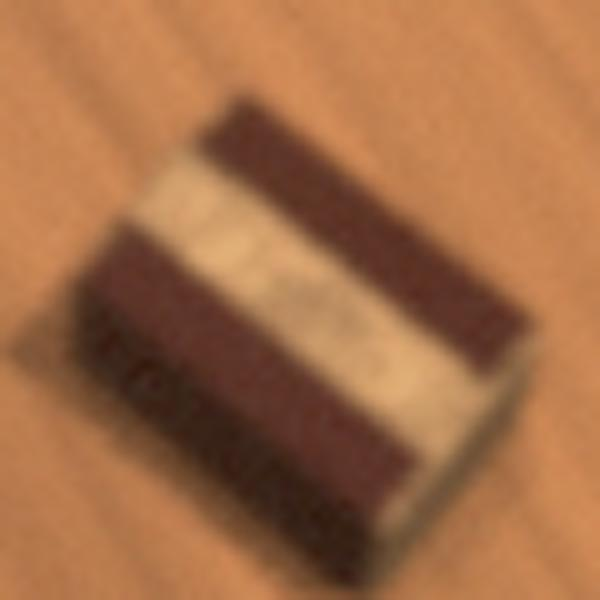

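```bash
python3 - <<'E'
from h import *
S=bot.snapshot("scene");T=bot.snapshot("top")
def go(s,o,k,L):
    P=np.array([atz(s,(a+.5)/k-.5+o[0],(b+.5)/k-.5+o[1],40) for a,b in L])
    (c,wh,an)=cv2.minAreaRect(P.astype(np.float32)); e=P[[1,2,3,0]]-P
    print(P.mean(0),wh,an,[(round(np.hypot(*v),1),round(np.degrees(np.arctan2(v[1],v[0]))%180,1)) for v in e])
go(T,(155,135),14,[(163,258),(507,152),(577,395),(235,486)])
S["cx"]+=1.1;S["cy"]-=.2
go(S,(350,330),10,[(240,95),(540,322),(378,530),(75,285)])
E
```

```text
[544.62813749 386.12706066] (51.59663772583008, 71.29698181152344) 17.22830581665039 [(np.float64(71.3), np.float64(107.5)), (np.float64(51.6), np.float64(17.2)), (np.float64(69.9), np.float64(105.1)), (np.float64(48.7), np.float64(19.0))]
[544.8466107  388.07841271] (50.91972351074219, 70.03114318847656) 19.905569076538086 [(np.float64(69.5), np.float64(110.4)), (np.float64(50.9), np.float64(19.9)), (np.float64(70.0), np.float64(109.9)), (np.float64(50.3), np.float64(19.3))]
```

```bash
python3 -m crank '{"travel":[[0,0,0.03],[-0.01,0.01,0.06],[-0.025,0.06,0.07],[-0.04,0.115,0.07],[-0.055,0.17,0.07],[-0.07,0.225,0.07],[-0.085,0.28,0.07],[-0.1,0.335,0.06]],"angular":[[0,0,0],[0,0,0.06],[0,0,0.12],[0,0,0.18],[0,0,0.24],[0,0,0.3],[0,0,0.36],[0,0,0.392]],"claw":[0.082,0.082,0.082,0.082,0.082,0.082,0.082,0.082]}' 22
```

```text
time_s: 22.45
tool_pos: [547.4, 356.2, 198.7]
tcp_rot: [1.844, 2.54, 0.0]
contact_force: [1.1, -0.1, -0.2]
finger_gap: 82.2
```

```bash
python3 -m crank '{"travel":[[-0.003,0.02,-0.01],[-0.003,0.031,-0.03],[-0.003,0.031,-0.055],[-0.003,0.031,-0.08],[-0.003,0.031,-0.105],[-0.003,0.031,-0.124],[-0.003,0.031,-0.124],[-0.003,0.031,-0.124]],"angular":[[0,0,0],[0,0,0],[0,0,0],[0,0,0],[0,0,0],[0,0,0],[0,0,0],[0,0,0]],"claw":[0.082,0.082,0.082,0.082,0.082,0.082,0.082,0.082]}' 22; python3 look.py p
```

```text
time_s: 23.45
tool_pos: [544.9, 387.4, 75.3]
tcp_rot: [1.845, 2.54, 0.002]
contact_force: [1.7, 0.4, 0.4]
finger_gap: 81.9
[545.  387.7  75.9] yaw jaw 18.03 f [-0.6  0.5  0.5] gap 81.9 t 23.55
```

View pics/p_s.png

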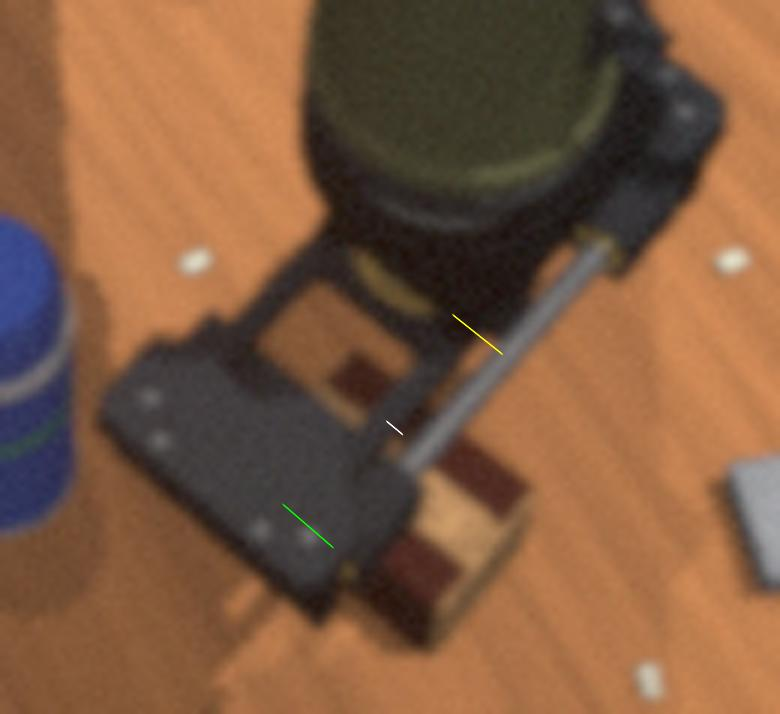

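View pics/p_t.png

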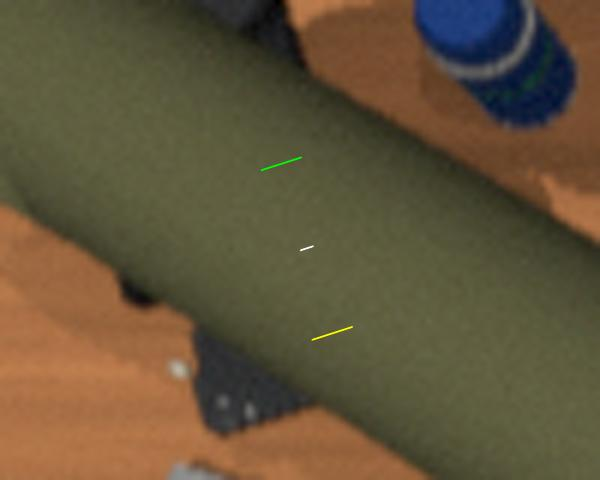

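```bash
python3 -c "
from h import *
s=bot.snapshot('top')
print(atz(s,203,115,132),atz(s,214,130,0))"; python3 -m crank '{"travel":[[0,0,-0.012],[0,0,-0.024],[0,0,-0.036],[0,0,-0.048],[0,0,-0.058],[0,0,-0.065],[0,0,-0.067],[0,0,-0.067]],"angular":[[0,0,0],[0,0,0],[0,0,0],[0,0,0],[0,0,0],[0,0,0],[0,0,0],[0,0,0]],"claw":[0.082,0.082,0.082,0.082,0.082,0.082,0.082,0.082]}' 22; python3 look.py p
```

```text
[639.54172108 305.05139952] [633.37564417 304.71359928]
time_s: 24.6
tool_pos: [545.0, 387.9, 9.0]
tcp_rot: [1.844, 2.54, 0.003]
contact_force: [-0.6, -0.1, 0.4]
finger_gap: 81.9
[545.2 388.    9.4] yaw jaw 18.04 f [0.2 0.5 0.4] gap 81.7 t 24.7
```

View pics/p_s.png

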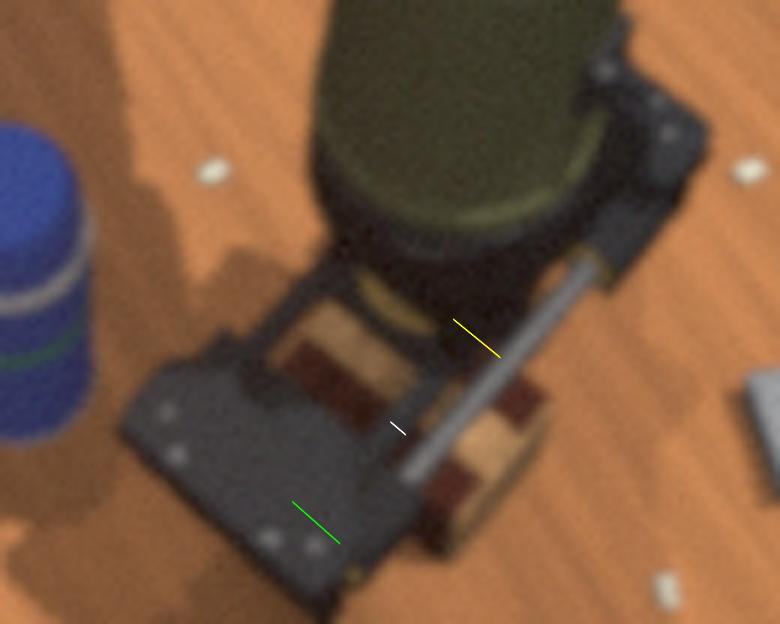

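```bash
python3 -m crank '{"travel":[[0,0,0],[0,0,0],[0,0,0],[0,0,0],[0,0,0],[0,0,0],[0,0,0],[0,0,0]],"angular":[[0,0,0],[0,0,0],[0,0,0],[0,0,0],[0,0,0],[0,0,0],[0,0,0],[0,0,0]],"claw":[0.072,0.065,0.06,0.057,0.054,0.051,0.047,0.044]}' 25; python3 look.py p
```

```text
time_s: 25.7
tool_pos: [544.8, 388.0, 9.3]
tcp_rot: [1.844, 2.54, 0.003]
contact_force: [-1.1, -0.5, 0.9]
finger_gap: 49.5
[545.  388.    9.4] yaw jaw 18.05 f [-1.   0.4  0.9] gap 49.7 t 25.8
```

View pics/p_s.png

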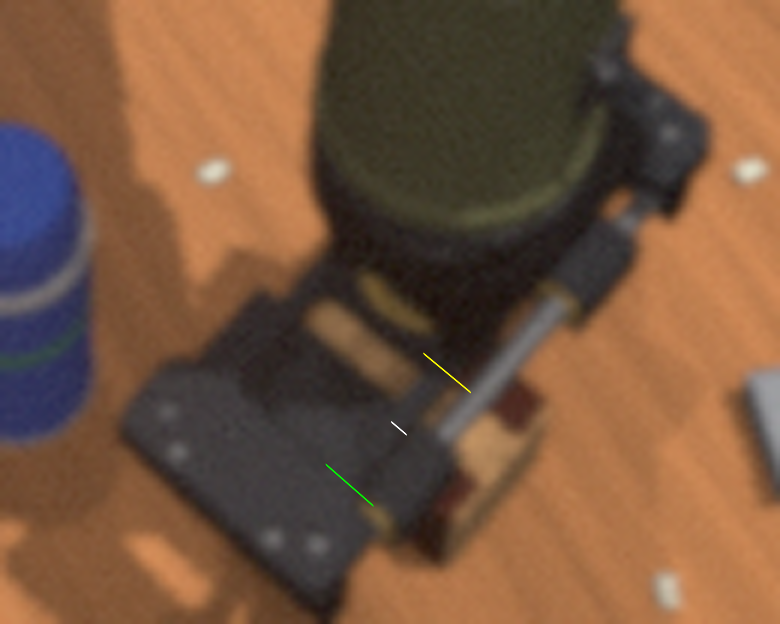

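```bash
python3 -m crank '{"travel":[[0,0,0.02],[0,0,0.07],[0,-0.02,0.125],[0.01,-0.065,0.17],[0.02,-0.115,0.17],[0.03,-0.17,0.17],[0.04,-0.225,0.17],[0.05,-0.275,0.17]],"angular":[[0,0,0],[0,0,0],[0,0,-0.06],[0,0,-0.12],[0,0,-0.18],[0,0,-0.25],[0,0,-0.32],[0,0,-0.393]],"claw":[0.044,0.044,0.044,0.044,0.044,0.044,0.044,0.044]}' 25; python3 -m crank '{"travel":[[0.01,-0.05,0],[0.02,-0.1,0],[0.032,-0.15,0],[0.041,-0.188,0],[0.0435,-0.195,0],[0.0435,-0.195,-0.03],[0.0435,-0.195,-0.06],[0.0435,-0.195,-0.08]],"angular":[[0,0,0],[0,0,0],[0,0,0],[0,0,0],[0,0,0],[0,0,0],[0,0,0],[0,0,0]],"claw":[0.044,0.044,0.044,0.044,0.044,0.044,0.044,0.044]}' 25; python3 look.py q
```

```text
time_s: 26.8
tool_pos: [595.6, 110.9, 181.0]
tcp_rot: [2.305, 2.126, 0.005]
contact_force: [0.4, 0.4, -1.0]
finger_gap: 49.8
time_s: 27.8
tool_pos: [638.8, -82.5, 100.4]
tcp_rot: [2.304, 2.129, 0.005]
contact_force: [0.8, -0.2, -0.9]
finger_gap: 49.6
[637.6 -83.   99.2] yaw jaw -4.55 f [-0.5  0.4 -0.4] gap 49.9 t 27.9
```

View pics/q_s.png

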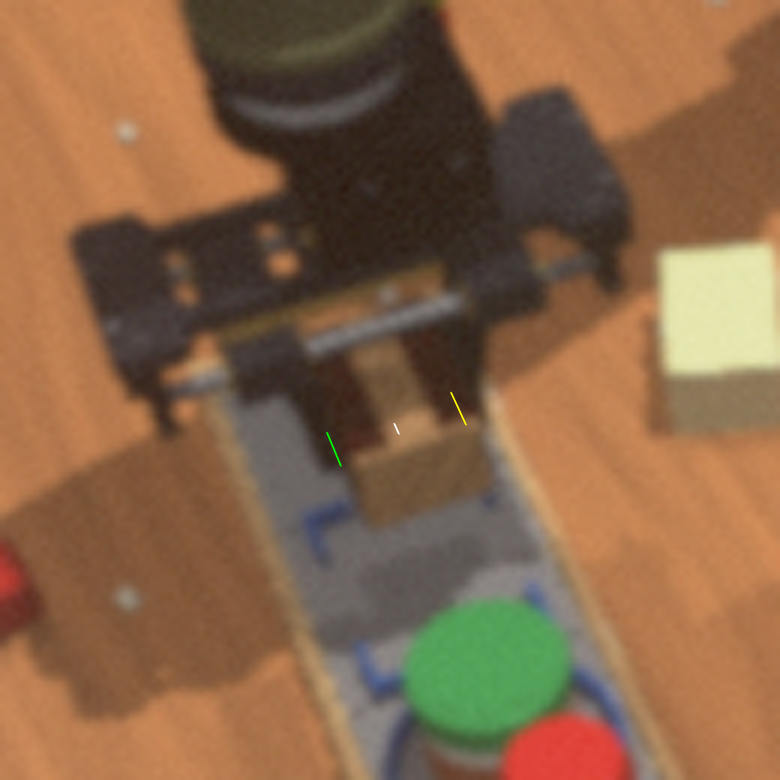

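```bash
python3 -m crank '{"travel":[[0.001,0.001,-0.01],[0.002,0.001,-0.02],[0.0025,0.0015,-0.032],[0.0025,0.0015,-0.044],[0.0025,0.0015,-0.052],[0.0025,0.0015,-0.056],[0.0025,0.0015,-0.056],[0.0025,0.0015,-0.056]],"angular":[[0,0,0],[0,0,0],[0,0,0],[0,0,0],[0,0,0],[0,0,0],[0,0,0],[0,0,0]],"claw":[0.044,0.044,0.044,0.044,0.044,0.044,0.044,0.044]}' 25; cat > pl3.py <<'E'
from ov import *
import sys
bx,by=float(sys.argv[1]),float(sys.argv[2]); oy=float(sys.argv[3])
S=bot.snapshot("scene");st=bot.state();x,y,z=st["tool_pos"];z-=9.4
a=cv2.Rodrigues(np.array(st["tcp_rot"]))[0]; th=np.arctan2(a[1,1],a[0,1])
print(st["tool_pos"].round(1),np.degrees(th),st["contact_force"].round(1),st["finger_gap"])
S["cx"]+=1.1;S["cy"]-=.2
x-=oy*np.sin(th);y+=oy*np.cos(th)
B=box(x,y,th,50,74,z,z+40); t=-.078
def W(u,v,zz): return [bx+np.cos(t)*u-np.sin(t)*v,by+np.sin(t)*u+np.cos(t)*v,zz]
it=[(B[:4],(255,255,255)),(B[4:],(255,255,255)),(np.array([W(34,46,19),W(34,-46,19),W(-34,-46,19),W(-34,46,19)]),(0,255,0)),(np.array([W(34,46,10),W(34,-46,10),W(-34,-46,10),W(-34,46,10)]),(0,255,255))]
draw(S,it,(200,185,285,265),9,sys.argv[4])
E
python3 pl3.py 640.1 -81.9 0 s1.png
```

```text
time_s: 28.9
tool_pos: [640.5, -81.5, 43.6]
tcp_rot: [2.306, 2.129, 0.003]
contact_force: [-0.7, -0.2, -1.0]
finger_gap: 49.6
[640.5 -81.5  43.7] -4.549802459348293 [ 0.8  0.3 -0.8] 50.25488413035581
```

View pics/s1.png

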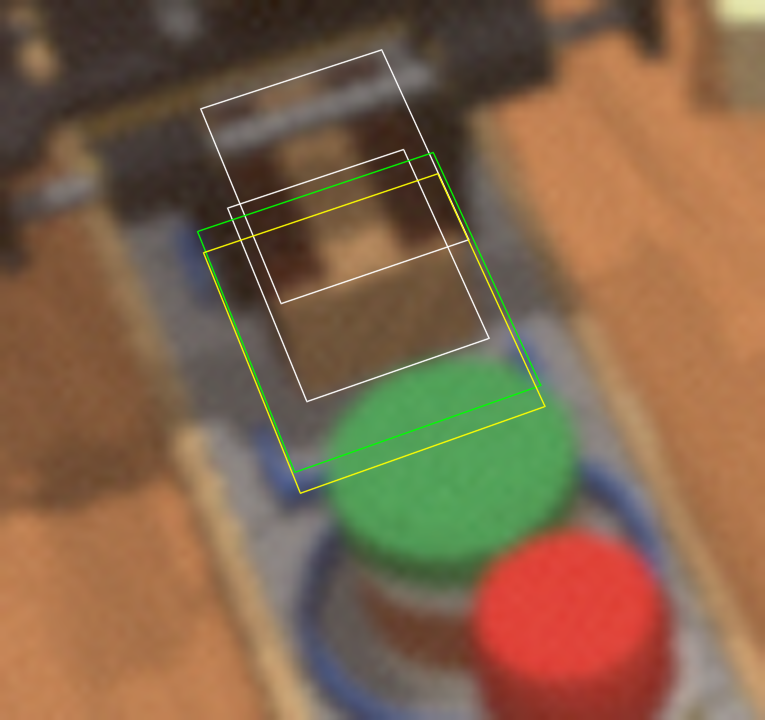

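```bash
python3 -m crank '{"travel":[[0,-0.0003,-0.005],[0,-0.0003,-0.010],[0,-0.0003,-0.014],[0,-0.0003,-0.018],[0,-0.0003,-0.020],[0,-0.0003,-0.0215],[0,-0.0003,-0.0215],[0,-0.0003,-0.0215]],"angular":[[0,0,0],[0,0,0],[0,0,0],[0,0,0],[0,0,0],[0,0,0],[0,0,0],[0,0,0]],"claw":[0.044,0.044,0.044,0.044,0.044,0.044,0.044,0.044]}' 25; python3 pl3.py 640.1 -81.9 0 s2.png
```

```text
time_s: 29.95
tool_pos: [640.6, -81.8, 22.3]
tcp_rot: [2.305, 2.129, 0.003]
contact_force: [-0.1, -0.3, -1.3]
finger_gap: 49.8
[640.6 -81.8  22.3] -4.549269022060489 [-0.5 -0.4 -1.3] 49.857037373579615
```

View pics/s2.png

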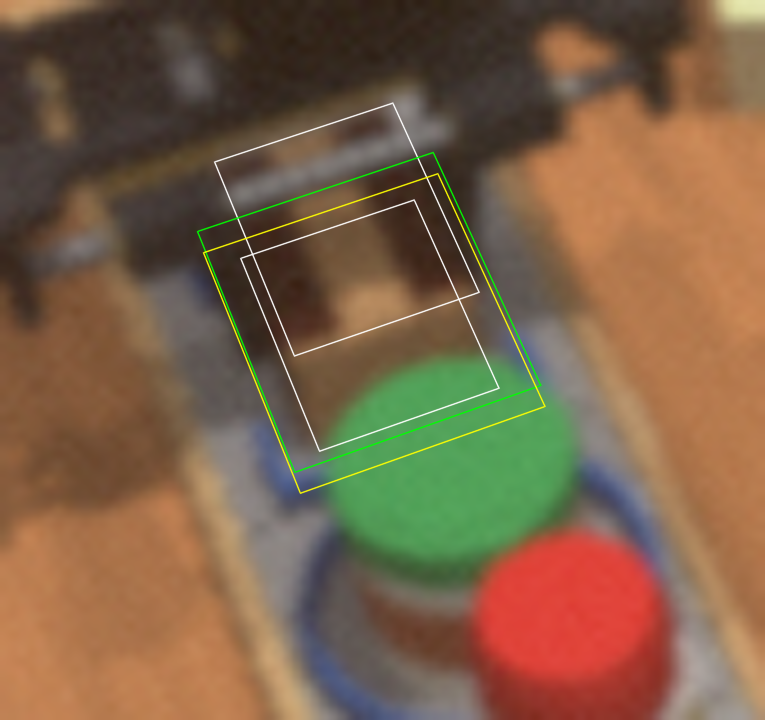

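```bash
python3 -m crank '{"travel":[[0,0.0008,-0.0008],[0,0.0008,-0.0014],[0,0.0008,-0.0019],[0,0.0008,-0.0023],[0,0.0008,-0.0026],[0,0.0008,-0.0029],[0,0.0008,-0.0032],[0,0.0008,-0.0032]],"angular":[[0,0,0],[0,0,0],[0,0,0],[0,0,0],[0,0,0],[0,0,0],[0,0,0],[0,0,0]],"claw":[0.044,0.044,0.044,0.044,0.044,0.044,0.044,0.044]}' 25
```

```text
time_s: 31.0
tool_pos: [640.6, -81.1, 19.3]
tcp_rot: [2.305, 2.129, 0.003]
contact_force: [-1.1, -0.3, 0.5]
finger_gap: 49.3
```

```bash
python3 -m crank '{"travel":[[0,0,-0.0002],[0,0,-0.0004],[0,0,-0.0005],[0,0,-0.0005],[0,0,-0.0005],[0,0,-0.0005],[0,0,-0.0005],[0,0,-0.0005]],"angular":[[0,0,0],[0,0,0],[0,0,0],[0,0,0],[0,0,0],[0,0,0],[0,0,0],[0,0,0]],"claw":[0.044,0.044,0.044,0.044,0.044,0.044,0.044,0.044]}' 25
```

```text
time_s: 32.0
tool_pos: [640.7, -81.0, 19.3]
tcp_rot: [2.305, 2.129, 0.002]
contact_force: [-2.2, -0.6, 5.6]
finger_gap: 49.5
```

Contact is made at 5.6 N. I'll open a little and rise.

```bash
python3 -m crank '{"travel":[[0,0,0.0002],[0,0,0.0002],[0,0,0.0002],[0,0,0.0002],[0,0,0.002],[0,0,0.02],[0,0,0.06],[0,0,0.11]],"angular":[[0,0,0],[0,0,0],[0,0,0],[0,0,0],[0,0,0],[0,0,0],[0,0,0],[0,0,0]],"claw":[0.051,0.054,0.059,0.066,0.07,0.075,0.082,0.082]}' 22; python3 look.py n
```

```text
time_s: 33.0
tool_pos: [640.2, -80.9, 130.9]
tcp_rot: [2.305, 2.13, 0.002]
contact_force: [0.4, -0.4, 0.1]
finger_gap: 81.0
[645.  -80.4 137.3] yaw jaw -4.54 f [-0.   0.   0.3] gap 81.7 t 33.1
```

View pics/n_s.png

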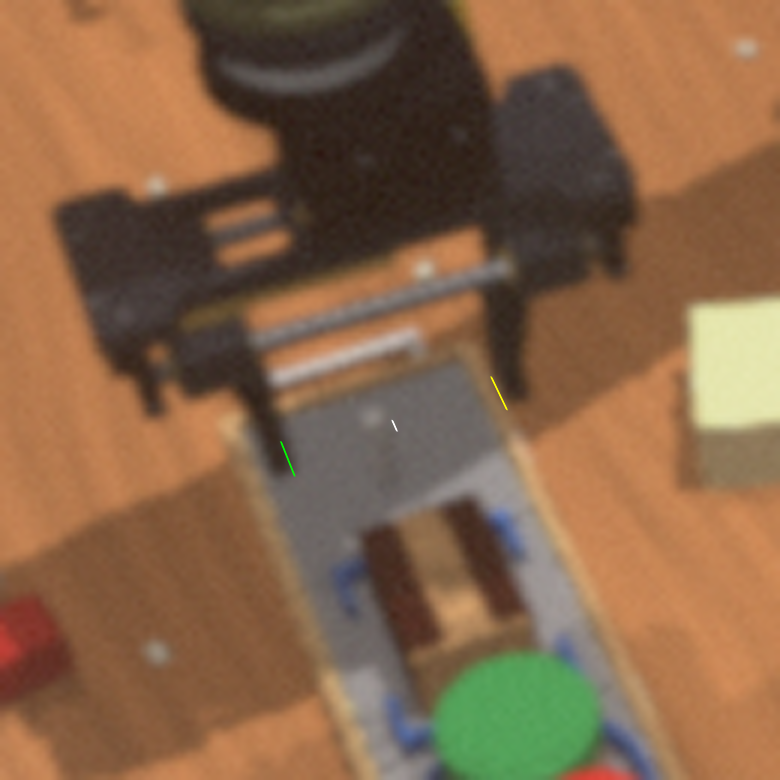

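```bash
python3 -m crank '{"travel":[[-0.015,0.02,0.025],[-0.04,0.065,0.035],[-0.065,0.11,0.035],[-0.09,0.155,0.035],[-0.115,0.2,0.035],[-0.14,0.245,0.03],[-0.165,0.29,0.01],[-0.19,0.335,-0.01]],"angular":[[0,0,0],[0,0,0],[0,0,0],[0,0,0],[0,0,0],[0,0,0],[0,0,0],[0,0,0]],"claw":[0.087,0.087,0.087,0.087,0.087,0.087,0.087,0.087]}' 22
```

```text
time_s: 34.1
tool_pos: [454.5, 256.0, 127.8]
tcp_rot: [2.297, 2.121, 0.017]
contact_force: [0.4, -0.5, 0.4]
finger_gap: 87.0
```

```bash
python3 -m crank '{"travel":[[-0.0115,0.0165,-0.01],[-0.0115,0.0165,-0.025],[-0.0115,0.0165,-0.04],[-0.0115,0.0165,-0.055],[-0.0115,0.0165,-0.066],[-0.0115,0.0165,-0.07],[-0.0115,0.0165,-0.07],[-0.0115,0.0165,-0.07]],"angular":[[0,0,0],[0,0,0],[0,0,0],[0,0,0],[0,0,0],[0,0,0],[0,0,0],[0,0,0]],"claw":[0.087,0.087,0.087,0.087,0.087,0.087,0.087,0.087]}' 22; python3 look.py u; python3 - <<'E'
from ov import *
st=bot.state(); a=cv2.Rodrigues(np.array(st["tcp_rot"]))[0]; print(a[:,2].round(4))
S=bot.snapshot("scene");T=bot.snapshot("top")
S["cx"]+=1.1;S["cy"]-=.2
x,y=443,272.5
it=[(circ(x,y,62,25),(255,255,255)),(circ(x,y,28,25),(0,255,255)),(circ(x,y,62,0),(0,255,255))]
draw(S,it,(360,270,420,330),8,"v.png")
E
```

```text
time_s: 35.1
tool_pos: [443.4, 272.8, 58.2]
tcp_rot: [2.297, 2.121, 0.018]
contact_force: [-0.0, 0.7, 0.0]
finger_gap: 87.1
[443.3 272.7  58.3] yaw jaw -4.55 f [-0.3 -0.4  0.1] gap 86.9 t 35.2
[ 0.019  -0.0034 -0.9998]
```

View pics/u_s.png

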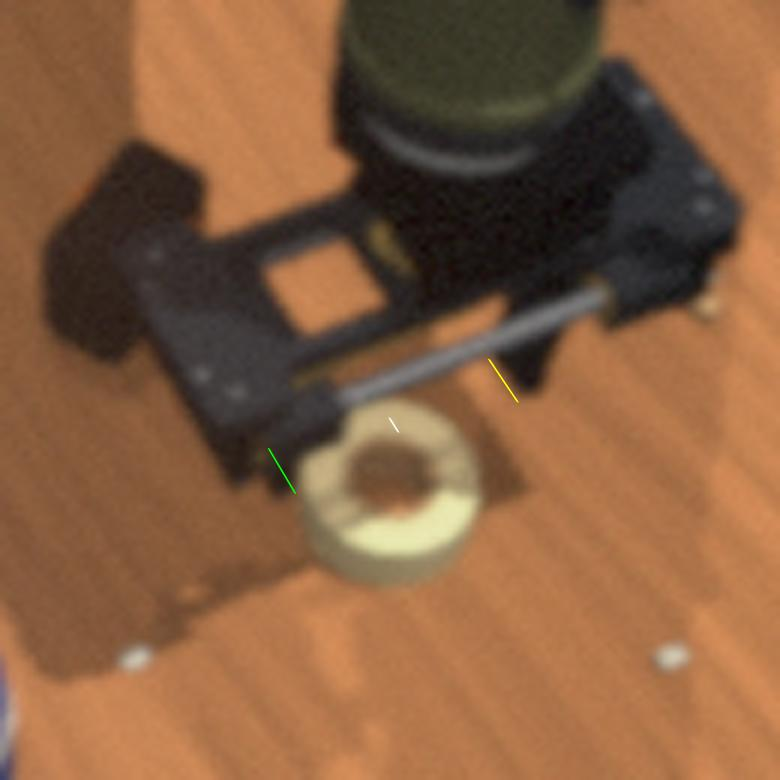

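View pics/v.png

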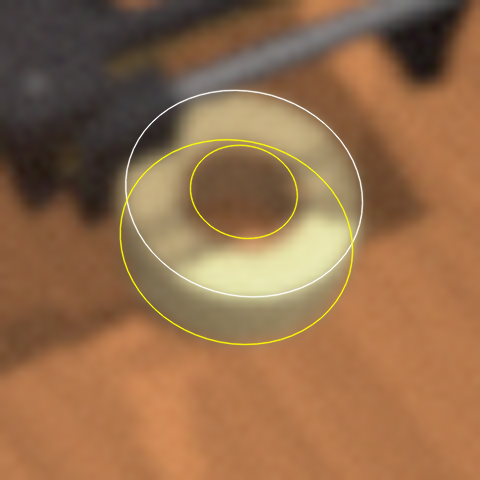

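```bash
python3 -m crank '{"travel":[[0,0,0],[0,0,-0.01],[0,0,-0.02],[0,0,-0.03],[0,0,-0.04],[0,0,-0.048],[0,0,-0.053],[0,0,-0.053]],"angular":[[0.003,0.019,0],[0.003,0.019,0],[0.003,0.019,0],[0.003,0.019,0],[0.003,0.019,0],[0.003,0.019,0],[0.003,0.019,0],[0.003,0.019,0]],"claw":[0.087,0.087,0.087,0.087,0.087,0.087,0.087,0.087]}' 22; python3 look.py u; python3 - <<'E'
from ov import *
st=bot.state(); a=cv2.Rodrigues(np.array(st["tcp_rot"]))[0]; print(a[:,2].round(4))
E
```

```text
time_s: 36.3
tool_pos: [443.0, 272.6, 4.8]
tcp_rot: [2.308, 2.132, -0.002]
contact_force: [-0.5, 0.0, 0.1]
finger_gap: 87.2
[443.4 272.8   5.3] yaw jaw -4.55 f [ 0.4 -0.5  0.1] gap 87.0 t 36.4
[ 2.e-04 -4.e-04 -1.e+00]
```

View pics/u_s.png

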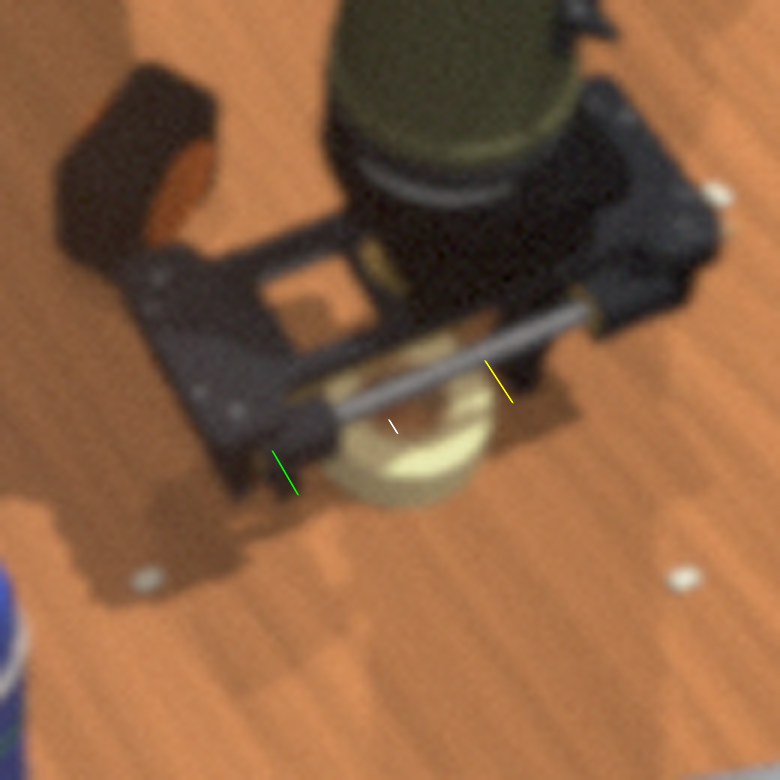

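```bash
python3 -m crank '{"travel":[[0,0,0],[0,0,0],[0,0,0],[0,0,0],[0,0,0],[0,0,0],[0,0,0],[0,0,0]],"angular":[[0,0,0],[0,0,0],[0,0,0],[0,0,0],[0,0,0],[0,0,0],[0,0,0],[0,0,0]],"claw":[0.08,0.075,0.071,0.068,0.065,0.062,0.058,0.056]}' 22; python3 - <<'E'
from ov import *
st=bot.state(); a=cv2.Rodrigues(np.array(st["tcp_rot"]))[0]; print(a[:,2].round(4),st["tool_pos"])
x,y=st["tool_pos"][:2]
S=bot.snapshot("scene");S["cx"]+=1.1;S["cy"]-=.2
it=[(circ(x,y,62,25),(255,255,255)),(circ(x,y,28,25),(0,255,255)),(circ(x,y,62,0),(0,255,255))]
draw(S,it,(360,270,420,330),8,"v2.png")
E
```

```text
time_s: 37.4
tool_pos: [443.2, 272.8, 5.3]
tcp_rot: [2.308, 2.131, -0.001]
contact_force: [-1.2, -0.3, -0.0]
finger_gap: 62.2
[-1.e-04 -4.e-04 -1.e+00] [443.24910809 272.81329072   5.30758743]
```

View pics/v2.png

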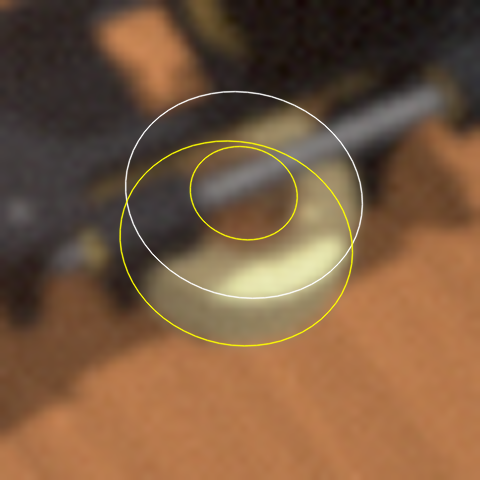

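```bash
python3 -m crank '{"travel":[[0,0,0.02],[0,0,0.06],[0.01,-0.03,0.1],[0.03,-0.075,0.12],[0.05,-0.12,0.12],[0.07,-0.165,0.12],[0.09,-0.215,0.12],[0.11,-0.265,0.12]],"angular":[[0,0,0],[0,0,0],[0,0,0],[0,0,0],[0,0,0],[0,0,0],[0,0,0],[0,0,0]],"claw":[0.056,0.056,0.056,0.056,0.056,0.056,0.056,0.056]}' 22; python3 -m crank '{"travel":[[0.02,-0.05,0],[0.04,-0.1,0],[0.06,-0.145,0],[0.075,-0.18,0],[0.08,-0.19,-0.01],[0.08,-0.19,-0.03],[0.08,-0.19,-0.045],[0.08,-0.19,-0.045]],"angular":[[0,0,0],[0,0,0],[0,0,0],[0,0,0],[0,0,0],[0,0,0],[0,0,0],[0,0,0]],"claw":[0.056,0.056,0.056,0.056,0.056,0.056,0.056,0.056]}' 22;python3 look.py w
```

```text
time_s: 38.45
tool_pos: [554.3, 6.4, 127.1]
tcp_rot: [2.306, 2.131, 0.002]
contact_force: [0.4, 0.8, -0.3]
finger_gap: 61.8
time_s: 39.45
tool_pos: [632.6, -181.5, 80.0]
tcp_rot: [-2.303, -2.134, 0.001]
contact_force: [0.1, 0.2, -0.3]
finger_gap: 62.2
[ 634.2 -182.4   82.1] yaw jaw -4.42 f [0.5 1.2 0.4] gap 62.3 t 39.55
```

View pics/w_s.png

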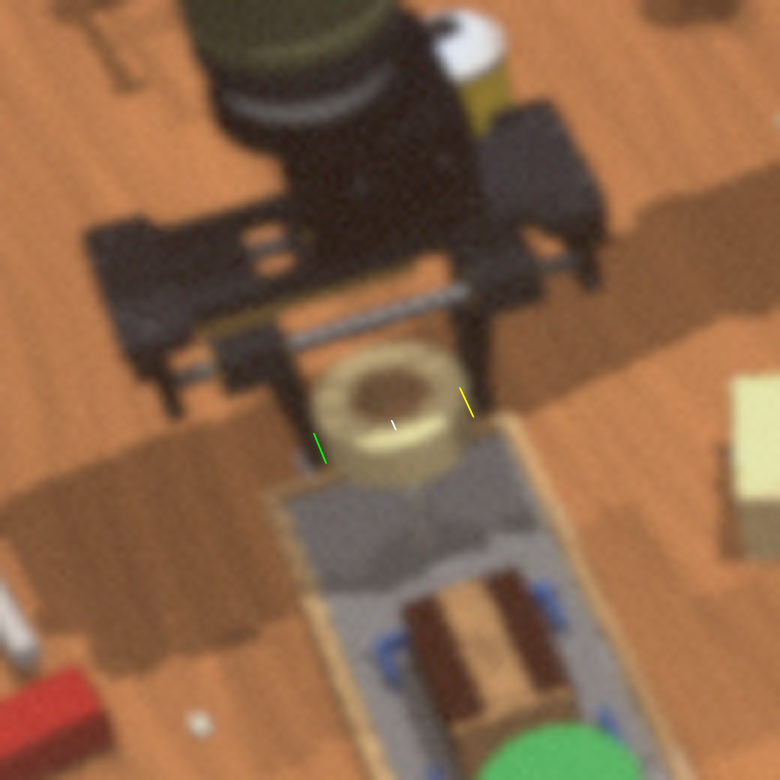

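View pics/w_t.png

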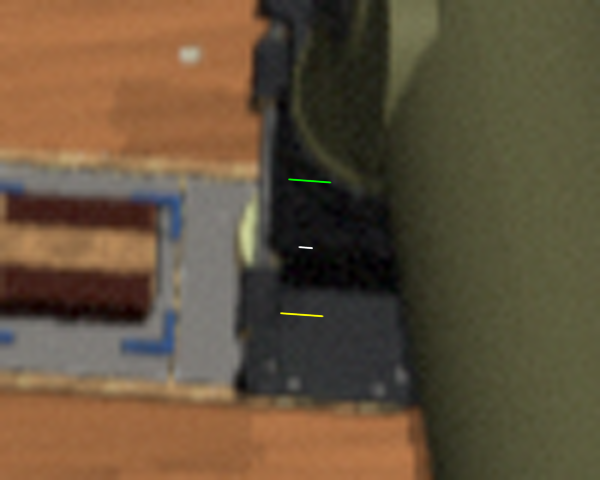

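```bash
cat > pl4.py <<'E'
from ov import *
import sys
st=bot.state(); a=cv2.Rodrigues(np.array(st["tcp_rot"]))[0]; print(a[:,2].round(4),st["tool_pos"].round(1),st["contact_force"].round(1))
x,y,z=st["tool_pos"]; z-=5.3
S=bot.snapshot("scene");S["cx"]+=1.1;S["cy"]-=.2
it=[(circ(x,y,62,z+25),(255,255,255)),(circ(x,y,28,z+25),(0,255,255)),(circ(x,y,62,z),(0,255,255)),(circ(632.7,-183,10,44),(0,0,255)),(circ(632.7,-183,10,10),(0,0,255))]
draw(S,it,(195,150,275,225),9,sys.argv[1])
E
python3 pl4.py v3.png
```

```text
[ 2.e-03 -6.e-04 -1.e+00] [ 634.2 -182.4   82.1] [0.5 1.2 0.4]
```

View pics/v3.png

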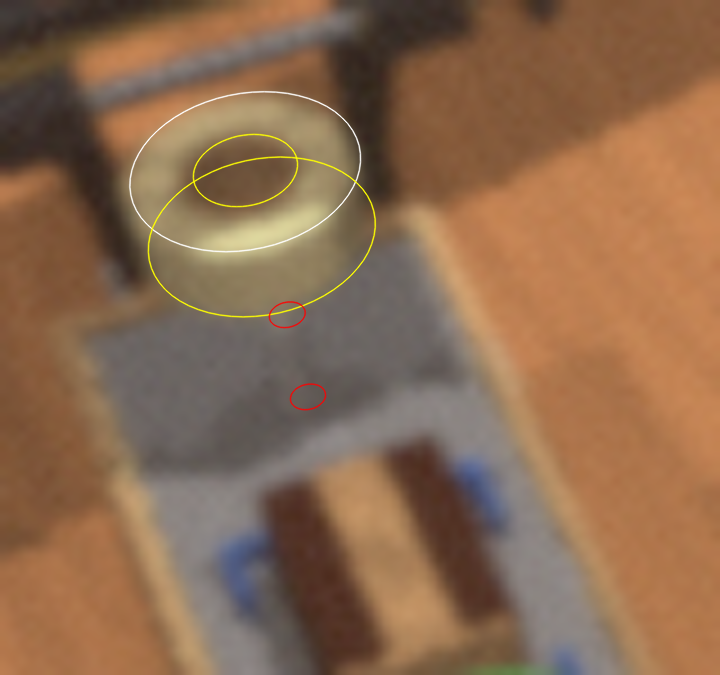

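```bash
python3 - <<'E'
from ov import *
S=bot.snapshot("scene");S["cx"]+=1.1;S["cy"]-=.2
im=S["frame"]; S["frame"]=np.clip((im.astype(float)-60)*2.5,0,255).astype(np.uint8)
draw(S,[(circ(632.7,-183,10,44),(0,0,255))],(205,170,255,205),15,"v4.png")
a=cv2.imread("pics/v4.png"); S["frame"]=S["frame"]; draw(S,[],(205,170,255,205),8,"v5.png"); 
E
```

```text
(no output)
```

View pics/v4.png

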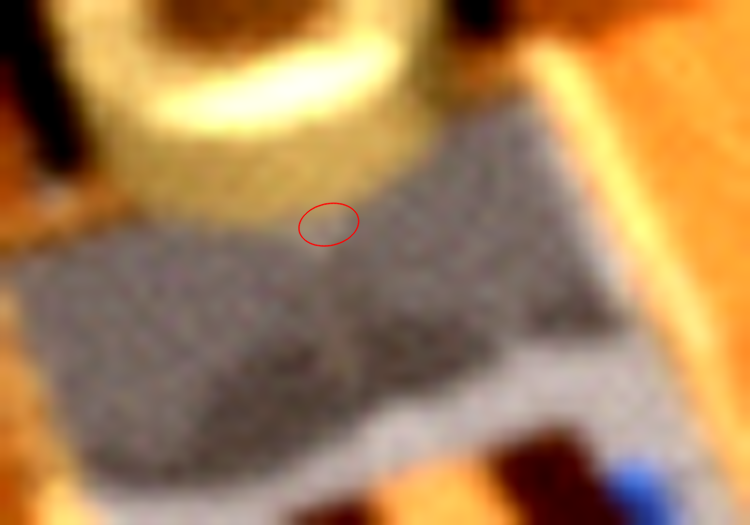

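```bash
python3 - <<'E'
from h import *
S=bot.snapshot("scene"); c=proj(S,[645.0,-80.4,137.3]).astype(int)
S["cx"]+=1.1;S["cy"]-=.2
for q in((372,408),(372,415)):
    print(atz(S,(q[0]+.5)/6-.5+c[0]-65,(q[1]+.5)/6-.5+c[1]-70,44))
E
```

```text
[ 633.42848031 -187.02106541]
[ 634.89722816 -183.14144917]
```

```bash
python3 -c "
import cv2
a=cv2.imread('pics/n_s.png')[330:500,280:480]
a=cv2.resize(cv2.convertScaleAbs(a,alpha=2,beta=-120),None,fx=4,fy=3.5);cv2.imwrite('pics/n2.png',a)"
```

```text
(no output)
```

View pics/n2.png

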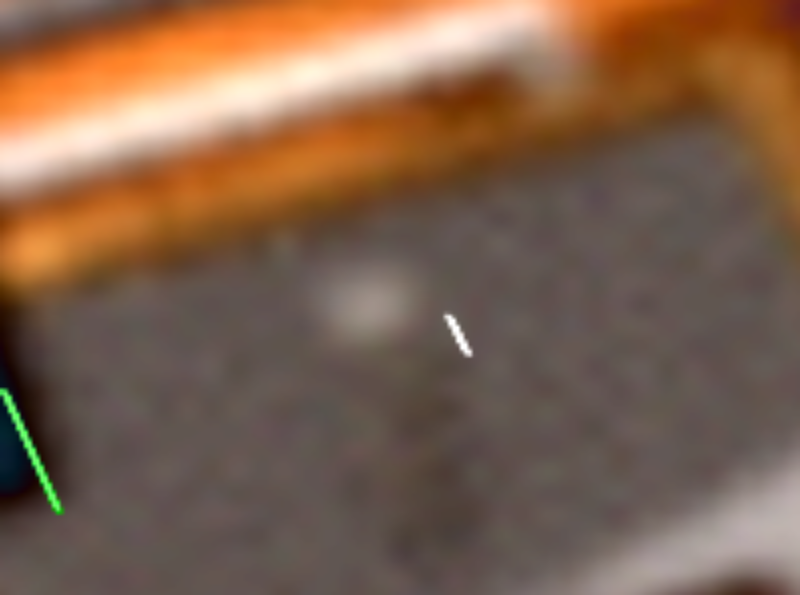

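```bash
python3 -m crank '{"travel":[[-0.0007,-0.0006,-0.008],[-0.0007,-0.0006,-0.016],[-0.0007,-0.0006,-0.024],[-0.0007,-0.0006,-0.029],[-0.0007,-0.0006,-0.033],[-0.0007,-0.0006,-0.037],[-0.0007,-0.0006,-0.040],[-0.0007,-0.0006,-0.040]],"angular":[[0,0,0],[0,0,0],[0,0,0],[0,0,0],[0,0,0],[0,0,0],[0,0,0],[0,0,0]],"claw":[0.056,0.056,0.056,0.056,0.056,0.056,0.056,0.056]}' 22; python3 pl4.py v6.png; python3 look.py x
```

```text
time_s: 40.7
tool_pos: [634.0, -183.9, 42.7]
tcp_rot: [2.304, 2.131, 0.002]
contact_force: [-0.6, -0.6, -0.8]
finger_gap: 62.1
[ 0.0032 -0.0012 -1.    ] [ 634.  -183.9   42.7] [-0.6 -0.6 -0.8]
[ 634.3 -183.9   43.1] yaw jaw -4.48 f [-0.3  0.  -0.3] gap 62.0 t 40.85
```

View pics/v6.png

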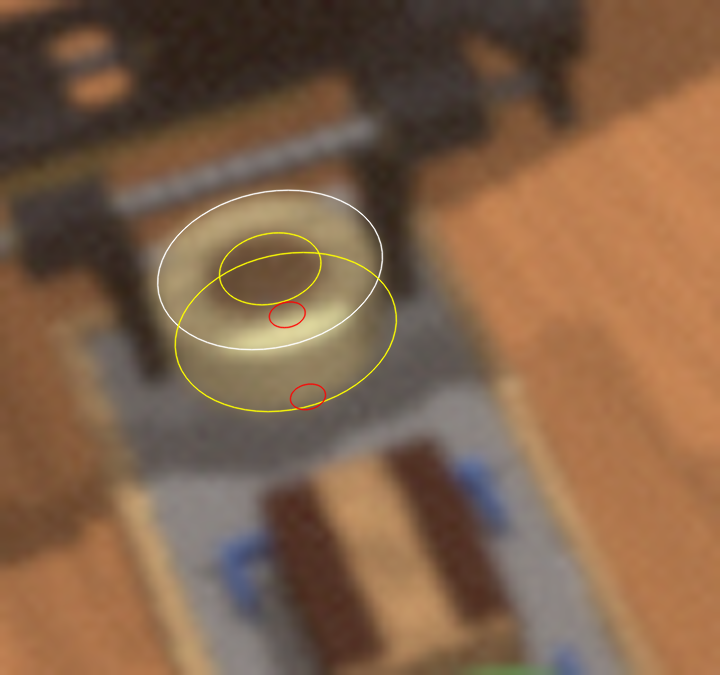

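View pics/x_t.png

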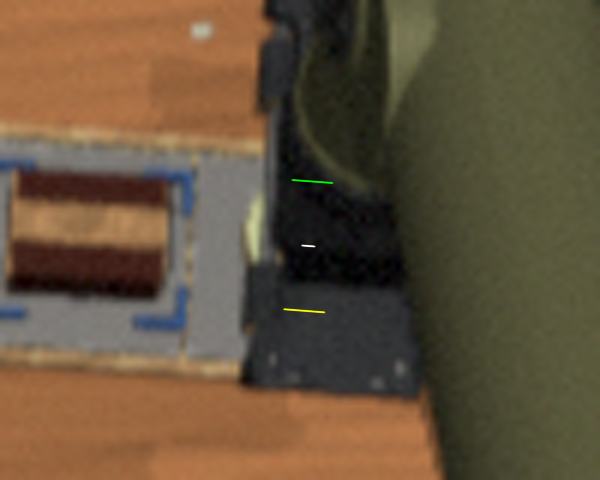

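```bash
python3 -m crank '{"travel":[[-0.0004,0.0007,-0.004],[-0.0004,0.0007,-0.009],[-0.0004,0.0007,-0.014],[-0.0004,0.0007,-0.018],[-0.0004,0.0007,-0.022],[-0.0004,0.0007,-0.0245],[-0.0004,0.0007,-0.0255],[-0.0004,0.0007,-0.0255]],"angular":[[0,0,0],[0,0,0],[0,0,0],[0,0,0],[0,0,0],[0,0,0],[0,0,0],[0,0,0]],"claw":[0.056,0.056,0.056,0.056,0.056,0.056,0.056,0.056]}' 22; python3 -c "
from bench import bot
s=bot.state();print(s['tool_pos'],s['contact_force'])"
```

```text
time_s: 41.85
tool_pos: [633.9, -183.2, 17.7]
tcp_rot: [2.304, 2.13, 0.003]
contact_force: [-0.1, 0.3, 1.2]
finger_gap: 62.1
[ 633.94407259 -183.19496292   17.66665319] [-0.0824095   0.32868537  1.15029628]
```

```bash
python3 -m crank '{"travel":[[0,0,-0.0006],[0,0,-0.001],[0,0,-0.0014],[0,0,-0.0017],[0,0,-0.002],[0,0,-0.0022],[0,0,-0.0024],[0,0,-0.0025]],"angular":[[0,0,0],[0,0,0],[0,0,0],[0,0,0],[0,0,0],[0,0,0],[0,0,0],[0,0,0]],"claw":[0.056,0.056,0.056,0.056,0.056,0.056,0.056,0.056]}' 22; python3 -m crank '{"travel":[[0,0,-0.0001],[0,0,-0.0002],[0,0,-0.0004],[0,0,-0.0005],[0,0,-0.0005],[0,0,-0.0005],[0,0,-0.0005],[0,0,-0.0005]],"angular":[[0,0,0],[0,0,0],[0,0,0],[0,0,0],[0,0,0],[0,0,0],[0,0,0],[0,0,0]],"claw":[0.056,0.056,0.056,0.056,0.056,0.056,0.056,0.056]}' 22
```

```text
time_s: 42.85
tool_pos: [633.9, -183.2, 15.4]
tcp_rot: [2.304, 2.13, 0.003]
contact_force: [-1.3, 0.8, 2.3]
finger_gap: 62.6
time_s: 43.85
tool_pos: [633.9, -183.2, 15.4]
tcp_rot: [2.304, 2.13, 0.003]
contact_force: [-1.5, -0.3, 5.4]
finger_gap: 62.3
```

```bash
python3 -m crank '{"travel":[[0,0,0.0002],[0,0,0.0002],[0,0,0.0002],[0,0,0.0002],[0,0,0.002],[0,0,0.02],[0,0,0.06],[0,0,0.11]],"angular":[[0,0,0],[0,0,0],[0,0,0],[0,0,0],[0,0,0],[0,0,0],[0,0,0],[0,0,0]],"claw":[0.063,0.067,0.073,0.079,0.082,0.082,0.082,0.082]}' 22; python3 -m crank '{"travel":[[0,0,0.03],[-0.02,-0.02,0.06],[-0.05,-0.06,0.07],[-0.08,-0.1,0.08],[-0.11,-0.14,0.08],[-0.15,-0.18,0.08],[-0.19,-0.22,0.08],[-0.22,-0.25,0.08]],"angular":[[0,0,0],[0,0,0],[0,0,0],[0,0,0],[0,0,0],[0,0,0],[0,0,0],[0,0,0]],"claw":[0.082,0.082,0.082,0.082,0.082,0.082,0.082,0.082]}' 22; python3 - <<'E'
from ov import *
S=bot.snapshot("scene");T=bot.snapshot("top")
draw(T,[],(245,90,415,160),4.7,"y_t.png"); draw(S,[],(185,160,315,330),4.5,"y_s.png"); draw(S,[],(0,0,640,400),1.25,"y_f.png")
E
```

```text
time_s: 44.85
tool_pos: [633.5, -183.1, 127.0]
tcp_rot: [2.304, 2.131, 0.002]
contact_force: [0.7, -0.4, 0.2]
finger_gap: 81.9
time_s: 45.85
tool_pos: [411.5, -435.2, 208.6]
tcp_rot: [2.305, 2.127, 0.0]
contact_force: [0.0, 0.7, -0.0]
finger_gap: 81.7
```

View pics/y_t.png

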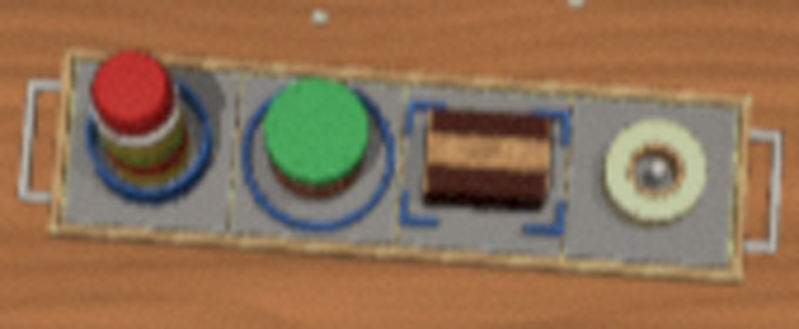

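View pics/y_s.png

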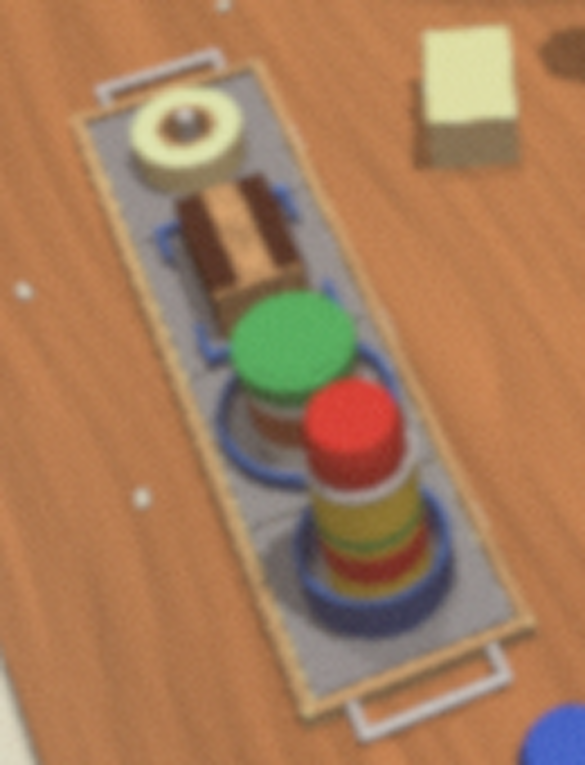

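View pics/y_f.png

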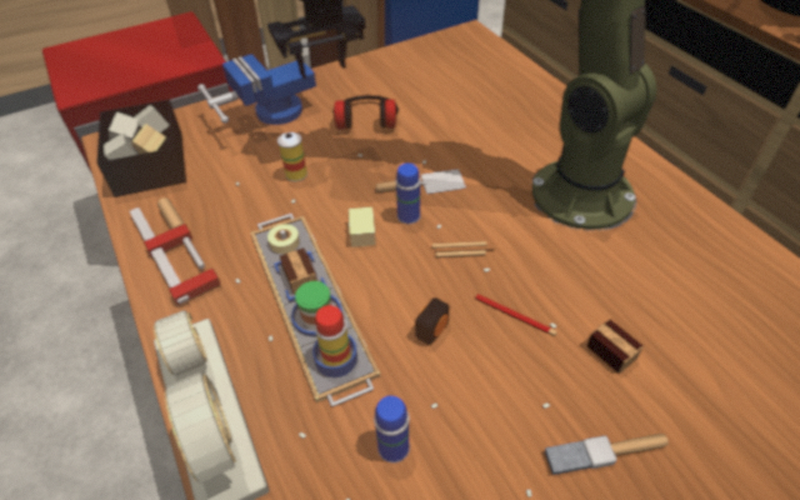

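```bash
python3 - <<'E'
from ov import *
T=bot.snapshot("top")
t=-.078
T["cx"]+=0; T["cy"]-=0.8   # top-view x bias about +2 mm
W=(255,255,255);Y=(0,255,255);G=(0,255,0)
B=box(640.6,-81.1,np.radians(-4.55),50,74,10,50)
def bay(u,v): return [640.1+np.cos(t)*u-np.sin(t)*v,-81.9+np.sin(t)*u+np.cos(t)*v,19]
it=[(B[4:],W),(B[:4],W),(np.array([bay(34,46),bay(34,-46),bay(-34,-46),bay(-34,46)]),G),
(circ(648.1,20,62,76),W),(circ(648.1,20,58,10),W),(circ(648,19.8,93,22),G),(circ(648,19.8,85,10),G),
(circ(656,121.6,39,142),W),(circ(656,121.6,75,42),G),(circ(656,121.6,50,110),W),
(circ(633.7,-183.2,62,35),W),(circ(633.7,-183.2,10,44),Y)]
draw(T,it,(255,95,335,150),10,"z1.png");draw(T,it,(325,95,405,150),10,"z2.png")
E
```

```text
(no output)
```

View pics/z1.png

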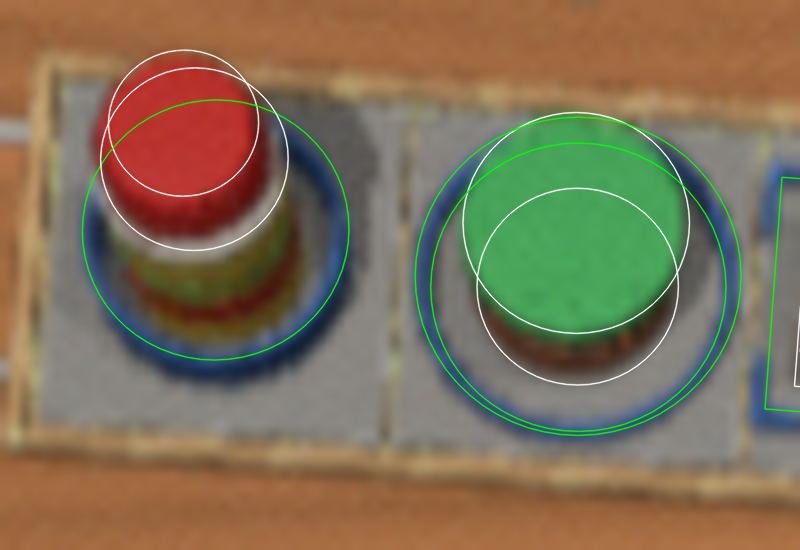

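View pics/z2.png

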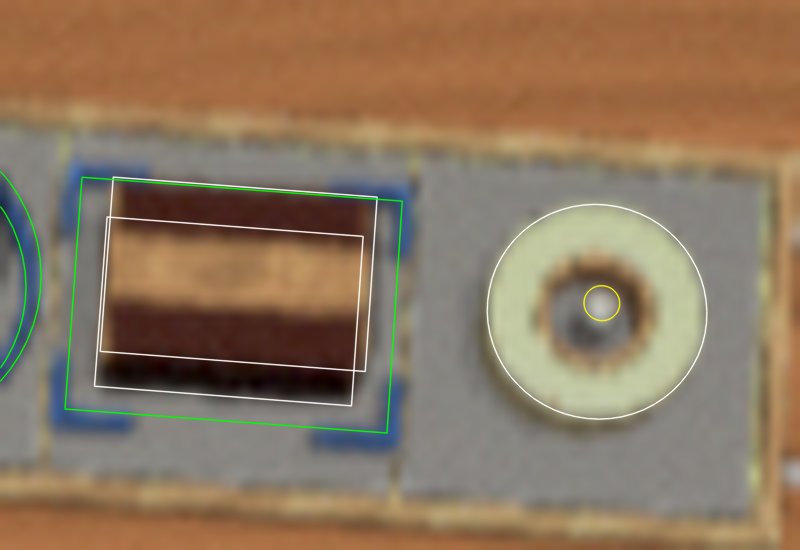

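Pot and tape sit centred on their models in z1 and z2. The block in z2 looks turned by about 2°, so I'll measure its angle against the tray.

```bash
python3 - <<'E'
from ov import *
T=bot.snapshot("top")
draw(T,[],(328,105,370,145),18,"zz.png")
S=bot.snapshot("scene"); draw(S,[],(218,192,262,240),14,"zs.png")
# cork strip columns: sub-pixel top/bottom edges of bright strip per column, top view
def strip(s,cols,r0,r1,z):
    g=s["frame"][:,:,1].astype(float); up=[];lo=[]
    for c in cols:
        p=g[r0:r1,c]; h=(p.max()+p.min())/2; k=int(p.argmax())
        i=k
        while i>0 and p[i-1]>h:i-=1
        a=i-(p[i]-h)/(p[i]-p[i-1]) if i>0 else np.nan
        j=k
        while j<len(p)-1 and p[j+1]>h:j+=1
        b=j+(p[j]-h)/(p[j]-p[j+1]) if j<len(p)-1 else np.nan
        up.append(atz(s,c,r0+a,z));lo.append(atz(s,c,r0+b,z))
    for q in(up,lo):
        q=np.array(q); q=q[~np.isnan(q).any(1)]
        vx,vy,_,_=cv2.fitLine(q.astype(np.float32),cv2.DIST_HUBER,0,.01,.01).ravel(); print(len(q),np.degrees(np.arctan2(vy,vx))%180-90)
strip(T,range(339,360),114,131,50)
E
```

```text
21 -3.2813034
21 -3.5866318
```

View pics/zz.png

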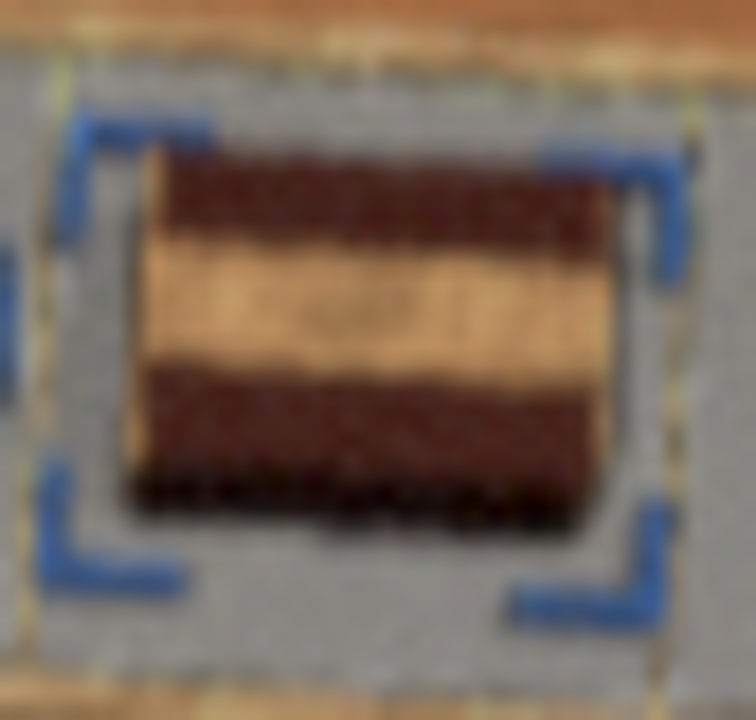

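View pics/zs.png

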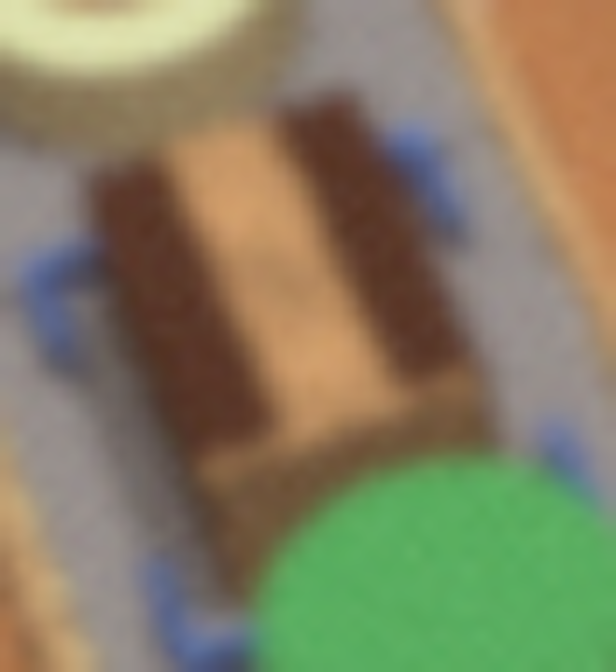

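```bash
python3 -c "
from bench import bot
s=bot.state();print(s['time_s'],s['contact_force'],s['finger_gap']);print(bot.close_job())"
```

```text
46.1 [-0.01008713  0.38759228  1.07446217] 81.87224575986666
the job is handed in; nothing more can be done
None
```

I packed the tray in the order you gave and handed the job in at about 46 s; the hand-in reports no verdict. The glue can is in the cup, the filler pot in the ring, and the sanding block in the bay. For the block I took the look-alike farthest from the base. The tape roll is over the spindle. Each piece was lowered until I read light contact (about 2 to 7 N) and then released, and the arm ended clear with the gripper open.

**Last checks, both camera views:**
- **Seating:** the can and pot stand upright, and the tape lies flat around the spindle. By eye against the model outlines, all four pieces are within about 2–3 mm of the middle of their places.
- **Left alone:** the spent can, the wood offcut, both blue cans and the nearer sanding-block look-alike look undisturbed in the final view.

**Where readings disagreed:**
- **Cameras:** their raw position estimates differed by about 4–8 mm. I corrected for this using pieces held in the gripper, and the placements carry an uncertainty of about 2 mm.
- **Block angle:** the block measured −3.4° against the tray's −4.5°. That 1° is about what the measurement can resolve, so I left it.

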